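# Load the ribbon winder: side disc, core, end cap

## Task

Make the bench winder ready for the next ribbon: slide the green side disc onto the spindle, steel hub first, right up against the shoulder, then the long cardboard core up against the disc, and last the orange-knobbed end cap, pressed on past the spring catch until it sits snug against the core. Let go of everything, and on the way do not bump the white guide roller over the spindle or disturb the other things on the table.

Things in the scene. Friction and masses are not known exactly. Their poses are not given: they have to be found in the camera images.
- shoulder (a point): the winder's shoulder, on the spindle axis, 150 mm above the table. From here a bare steel spindle, 23 mm in diameter, level, fixed, runs along this point's -y for 196 mm to its free end (the last 8 mm taper to 12 mm across). Axes: y along the spindle towards the gearbox, x level, away from the robot, z up. Fully home, disc_hub is at y -23 mm, core_mid -102 mm, cap_knob -187 mm; let go, parts hang 1.5 mm low
- spindle_tip (a point): centre of the spindle's free end; same axes as shoulder. Around the spindle: bolted base plate 170 x 360 x 12 mm below it, blue gearbox 110 x 75 mm, 197 mm tall, its face 60 mm beyond the shoulder; between them a steel boss 34 mm across with a bearing cap 52 mm across on the gearbox's first 12 mm
- catch (a point): the spring catch: a brass ball that stands 3 mm out of the top of the spindle, 25 mm from its free end (171 mm from shoulder); this point is on the spindle's top there. Every part must be pushed past it: it resists with roughly 3 to 10 N and then drags on the bore, whereas home is a firm stop; once it springs into the groove inside the cap it keeps the cap on
- guide_roller: white guide roller over the spindle and parallel to it, 225 mm long, 18 mm in diameter, red end rims 22 mm across; origin at its gearbox end, running along its -y; axis 135 mm above the spindle's and 30 mm farther from the robot. It leaves no room for a gripper straight above the spindle: lean back towards the robot by some 30 to 45 degrees
- disc_hub (a point): middle of the side disc's steel hub, on its axis: a tube 38 mm outside, 26 mm bore, 46 mm long, with a green plate 84 mm in diameter and 6 mm thick on its -y end (bored through). y: along the axis to the hub's bare end, which goes on first. 0.16 kg. Lies level on a saddle stand, axis 56 mm up, hub on two rubber bars (30 mm wide over all, 40 mm long), its sides free for fingers
- core_mid (a point): middle of the long cardboard core, on its axis: a plain tube 38 mm outside, 26 mm bore, 100 mm long, either way round. y along its axis. 0.07 kg. Lies level on a saddle stand like the disc's, axis 56 mm above the table
- cap_knob (a point): middle of the end cap's orange knob, on its axis: 38 mm in diameter, 50 mm long, closed at its -y end; on its +y end a black flange 68 mm in diameter, 10 mm thick, whose open face (35 mm from here) goes on first. Bore 26 mm, 50 mm deep from that face, with a wider groove inside for the ball. y: along the axis to the open face. 0.13 kg. Lies level on a saddle stand like the disc's, axis 56 mm up
- wide_core: bystander: wide cardboard tube standing on end, 60 mm across, 75 mm tall; origin at the centre of its foot
- weight: bystander: brass weight, 52 mm across, 57 mm tall; origin at the centre of its foot
- tape_measure: bystander: yellow tape measure, 60 x 30 x 58 mm; origin at the centre of its underside
- brush: bystander: dusting brush lying flat; origin at its underside
- pencil_cup: bystander: white cup, 72 mm across, 95 mm tall; origin at the centre of its foot
- magnifier: bystander: hand magnifier lying flat, lens 60 mm across with a 90 mm handle; origin under the centre of the lens

How it is judged:
On the way, in this order (a step that is already met when the one before it is completed fails the run):
1. the side disc is on the spindle, its hub against the shoulder (y of disc_hub in the frame of shoulder between -0.027 and -0.019 m and x of disc_hub in the frame of shoulder between -0.004 and 0.004 m and z of disc_hub in the frame of shoulder between -0.004 and 0.004 m and angle between the y axis of disc_hub and the y axis of shoulder, either way round below 0.07 rad), for 0.2 s.
2. the core is on the spindle, against the disc (all of step 1 and y of core_mid in the frame of shoulder between -0.107 and -0.098 m and x of core_mid in the frame of shoulder between -0.004 and 0.004 m and z of core_mid in the frame of shoulder between -0.004 and 0.004 m and angle between the y axis of core_mid and the y axis of shoulder, either way round below 0.07 rad), for 0.2 s.
3. the end cap is pressed on past the catch, against the core (all of step 2 and y of cap_knob in the frame of shoulder between -0.192 and -0.183 m and x of cap_knob in the frame of shoulder between -0.004 and 0.004 m and z of cap_knob in the frame of shoulder between -0.004 and 0.004 m and angle between the y axis of cap_knob and the y axis of shoulder, either way round below 0.07 rad), for 0.2 s.
At the end, for the whole second after the job is handed in: Hub of the disc within 4 mm of the shoulder, core within 5 mm and end cap within 5 mm of their fully home places along the spindle, each coaxial with it within 4 mm and 4 degrees, all three let go and at rest (all of step 3 and linear speed of each of disc, core, cap below 0.02 m/s and angular speed of each of disc, core, cap below 0.3 rad/s and contact force between the fingers and disc below 0.2 N and contact force between the fingers and core below 0.2 N and contact force between the fingers and cap below 0.2 N); the robot touches nothing.
It fails at once if the guide roller is bumped (more than 5 N) (contact force between anything else and guide_roller above 5 N).
It fails at once if one of the other things on the table (wide tube, weight, tape measure, brush, cup, magnifier) is shifted by more than 30 mm (distance of any of wide_core, weight, tape_measure, brush, pencil_cup, magnifier from where it was at the start of the episode above 0.03 m).
It also fails if it takes over 72 s, if anything falls off the work surface, if the arm or the gripper's body presses on something with over 40 N, if the wrist force passes 120 N, or if a joint passes its speed limit or range.

## Robot

A 6-joint arm with a two-finger parallel gripper is mounted at the origin on the work surface. World frame = base frame: x ahead of the robot, y to its left, z up, the work surface at z = 0. Lengths are in m, angles in rad, forces in N, time in s.
With the tool pointing down it reaches from about 0.35 to 0.975 m from the base axis. Payload 4.9 kg.
Tool frame: the origin (TCP) lies on the centre line of the jaws, within the pads' length; the fingertips stand 17 mm ahead of it and the grasp point (between the pads) lies 2 mm behind it (ctrl.tcp_to_tips is the x of the fingertips in the tool frame, in m); x points along the fingers, z is the direction in which the jaws open and shut, and the axes are right-handed (so a half turn about x gives the same grasp; the last joint's range is limited). The gripper opens to 85 mm and grips with 20 to 120 N. Pads are 22 mm wide; open, the fingers measure 114 mm over their backs; the gripper's body (76 mm by 85 mm) begins 54 mm behind the grasp point. The pads swing forward as they close: fully open they stand 13 mm farther back than shut.
Start: joints at [-1.387, 0.053, 1.613, -0, 1.476, -0.119], TCP at [0.186, -0.597, 0.22] pointing down, gripper open.
Joint ranges: [-3.01, 3.01], [-1.01, 2.22], [0.06, 2.58], [-1.02, 4.17], [0.09, 2.62], [-3.14, 3.14]. Speed limits (rad/s): [2.57, 2.57, 3.14, 3.14, 3.14, 3.14].

## Interface

Orientations are given as a rotation vector (axis times angle).
In Python, from station import ctrl, cams, finder gives the robot as it stands.
- The arm moves only by the tool step_arm, never from a script. Its argument "moves" is a list of rows, each a list of 3 entries, a list of its own where there are three numbers: the shift along the tool's x, y, z in cm, then the turn, a rotation vector about the tool's x, y, z in degrees, then the opening, from 0 (shut) to 1 (fully open). A call has exactly 10 rows; each row is the pose to reach, as a shift and turn from the pose measured when the call began, along the tool's axes at that moment; what a row does not reach only later rows make up. A row lasts 1/12 s, in which the tool goes at most 41.7 mm and 7.16 degrees, less where a joint would pass 70% of its speed; a pose out of reach is approached as far as the arm can. A call with a gripper value outside its range is refused whole. The fingers move at their own pace and stop on an object; "grip_force" is the grip in N (left out, the last holds). Time passes only in rows, so rows that repeat a pose let the fingers close, or fill a call up. It gives the time, the measured TCP pose, the force and the opening at its end, in the units of the state.
- ctrl.get_obs(): the state, without advancing time (a new reading comes with each control period).
- cams.get_image(name): name is "scene" or "side" or "wrist"; returns a dict with "pixels" (384x512x3 uint8, blue, green, red), "fx", "fy", "cx", "cy" (pixels), "position" and "attitude" of the camera in the world. Camera axes: x right, y up, looking along -z (the intrinsics and any distortion apply to the point x, -y, -z); pixel columns grow to the right and rows downward; lengths in m; the calibration is good to about 2 mm. A picture is of the moment at which its call begins. There is no depth.
- ctrl.finish_job(): hands the job in, once; it reports no verdict.
Trained networks look in the newest picture that a camera, given by its name, has taken for a name from the list of things; names that differ only in an ending like _2 or _b are one class to them, and where a whole thing is asked for, a point or a joint stands for the part that bears it (a point fixed in the world has none). Each returns a list of dicts, best first, with "conf" (0 to 1); they miss things now and then, are a little off and sometimes report something else, mostly with a low value. They report only what shows in the picture. A call takes as long as a camera call.
- finder.find_in(camera, name): "at" ([column, row] in pixels, amid what is visible of it).
- finder.regions_of(camera, name): "region" (384x512 bool, what is visible of it) and "at" ([column, row] in pixels, amid what is visible of it).
- finder.tip_of(camera, name): "at" ([column, row] in pixels: a listed point, or the origin of a listed thing).
The state is a dict: "t": time; "q": joint angles; "dq": joint speeds; "effort": joint torques, N m; "tool_pos": TCP position; "tool_rot": TCP orientation; "contact_force": force on the tool from outside, world axes, zero at the start; "wrist_torque": the same for the moment, N m; "opening": finger opening in m.
Only numpy, scipy, OpenCV 4.12 (cv2) and the standard library are available. Lean on these libraries where they do the work, as an engineer would, in place of code of your own. Each camera call takes 0.05 s, during which the arm holds its last target. There are 200 camera calls.

## Working session

There is one attempt and no reset: what is moved stays moved. The work goes in short steps, Python scripts to look and compute and a tool call to move; the robot and the scene stay as the last step left them, time stands still between calls to the robot, and variables do not carry over. Pictures are saved under pics/ and viewed, on a budget of 10 in all, crops included, one or two more only if the job needs it, and the job is handed in when it is done.

Besides the shell and the picture viewer there is one more tool, called after "Request:" as name(argument=value, ...) on one line, values as JSON. step_arm: Moves the arm, as the interface text tells. Its arguments: {"type":"object","properties":{"moves":{"type":"array"},"grip_force":{"type":"number"}},"required":["moves"]}

```bash
ls; mkdir -p pics
cat > h.py <<'E'
import numpy as np, cv2
from scipy.spatial.transform import Rotation as R
from station import ctrl, cams, finder
def att(im):
    a=np.array(im["attitude"],float)
    if a.shape==(3,3): return a
    return R.from_rotvec(a).as_matrix() if a.size==3 else R.from_quat(a).as_matrix()
def ray(im,uv):
    d=np.array([(uv[0]-im["cx"])/im["fx"],-(uv[1]-im["cy"])/im["fy"],-1.])
    d=att(im)@d; return np.array(im["position"]),d/np.linalg.norm(d)
def tri(rays):
    A=sum(np.eye(3)-np.outer(d,d) for p,d in rays); b=sum((np.eye(3)-np.outer(d,d))@p for p,d in rays)
    X=np.linalg.solve(A,b); return X,[np.linalg.norm(np.cross(X-p,d))*1e3 for p,d in rays]
def onz(r,z): p,d=r; return p+d*(z-p[2])/d[2]
def proj(im,X):
    c=att(im).T@(np.array(X)-np.array(im["position"])); return np.array([im["cx"]+im["fx"]*c[0]/-c[2],im["cy"]-im["fy"]*c[1]/-c[2]])
E
python3 - <<'E'
from h import *
np.set_printoptions(precision=4,suppress=True)
ims={}
for c in ["scene","side","wrist"]:
    im=cams.get_image(c); ims[c]=im
    print(c,{k:v for k,v in im.items() if k!="pixels"})
    cv2.imwrite(f"pics/{c}0.png",im["pixels"])
for n,z in dict(shoulder=.15,spindle_tip=.15,catch=.1615,guide_roller=.285,disc_hub=.056,core_mid=.056,cap_knob=.056,wide_core=0,weight=0,tape_measure=0,brush=0,pencil_cup=0,magnifier=0).items():
    rs=[]
    for c in ims:
        t=finder.tip_of(c,n)
        if t:
            r=ray(ims[c],t[0]["at"]); print(n,c,np.round(t[0]["at"],1),round(t[0]["conf"],2),onz(r,z))
            if t[0]["conf"]>.4: rs.append(r)
    if len(rs)>1: print("   tri",*tri(rs))
print(ctrl.get_obs(),ctrl.tcp_to_tips)
cv2.imwrite("pics/a.png",np.vstack([np.hstack([ims["scene"]["pixels"],ims["side"]["pixels"]])])[:, :])
E
```

```text
pics
scene {'fx': 420.48612461132996, 'fy': 420.48612461132996, 'cx': 252.3598245119039, 'cy': 193.62755308083467, 'position': array([ 1.5446, -0.1535,  0.9556]), 'attitude': array([0.7256, 0.643 , 1.4018])}
side {'fx': 403.31565626746146, 'fy': 403.31565626746146, 'cx': 257.2514956372583, 'cy': 191.74746615178802, 'position': array([0.5225, 0.9853, 1.0315]), 'attitude': array([ 0.0605, -1.3337, -2.802 ])}
wrist {'fx': 278.7472899652464, 'fy': 278.7472899652464, 'cx': 260.21682063333594, 'cy': 188.35889729002076, 'position': array([ 0.2527, -0.5754,  0.3733]), 'attitude': array([-0.2375,  0.1773, -1.2595])}
shoulder scene [371.2 204.5] 0.72 [0.6306 0.2841 0.15  ]
shoulder side [242.3 278.4] 0.66 [0.6163 0.2795 0.15  ]
   tri [0.6204 0.2832 0.1473] [np.float64(6.2059707427086055), np.float64(6.205970742708497)]
spindle_tip scene [305.1 196.3] 0.64 [0.5841 0.094  0.15  ]
spindle_tip side [261.4 231.8] 0.93 [0.5716 0.0971 0.15  ]
   tri [0.5736 0.0946 0.1442] [np.float64(2.8657697443390324), np.float64(2.8657697443389583)]
catch scene [315.8 194.2] 0.87 [0.5894 0.1243 0.1615]
catch side
[... 1954 characters left out ...]
875492994251101)]
magnifier scene [127.8 256.2] 0.86 [ 0.6617 -0.4436  0.    ]
magnifier side [248.3 168.7] 0.62 [ 0.6539 -0.4416  0.    ]
   tri [ 0.6553 -0.4463 -0.005 ] [np.float64(1.562782580759569), np.float64(1.5627825807595999)]
{'t': 2.1, 'q': array([-1.387 ,  0.0527,  1.6129,  0.    ,  1.476 , -0.119 ]), 'dq': array([-0.0015, -0.002 ,  0.0004,  0.001 , -0.0007,  0.0009]), 'effort': array([  0.    , -39.3671, -37.0451,  -0.    ,   0.0006,  -0.    ]), 'tool_pos': array([ 0.1864, -0.5965,  0.2196]), 'tool_rot': array([ 0.9833,  1.3374, -0.9833]), 'contact_force': array([-0.3532, -0.8057,  0.3044]), 'wrist_torque': array([ 0.0317, -0.0004,  0.035 ]), 'opening': 0.0855805204455135} 0.017
```

Run:
```python
import cv2,numpy as np
a=cv2.imread('pics/scene0.png')[120:320,70:450];b=cv2.imread('pics/side0.png')[130:350,130:400]
a=cv2.resize(a,(800,421));cv2.imwrite('pics/v1.png',a)
cv2.imwrite('pics/v2.png',cv2.resize(b,(736,600)))
```

```text
(no output)
```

View pics/v1.png

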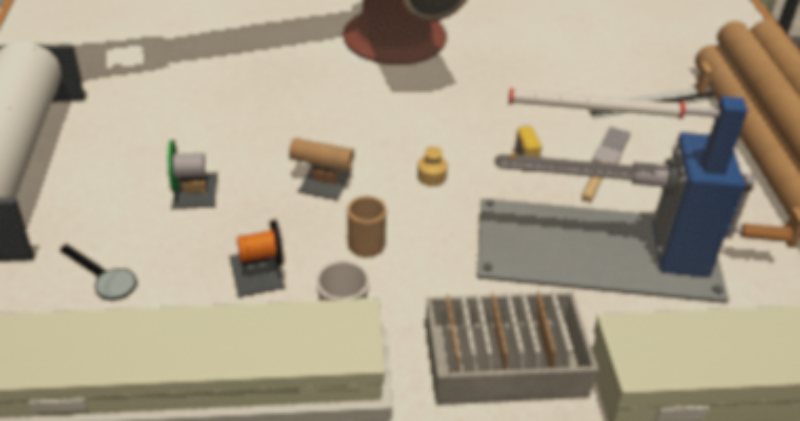

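View pics/v2.png

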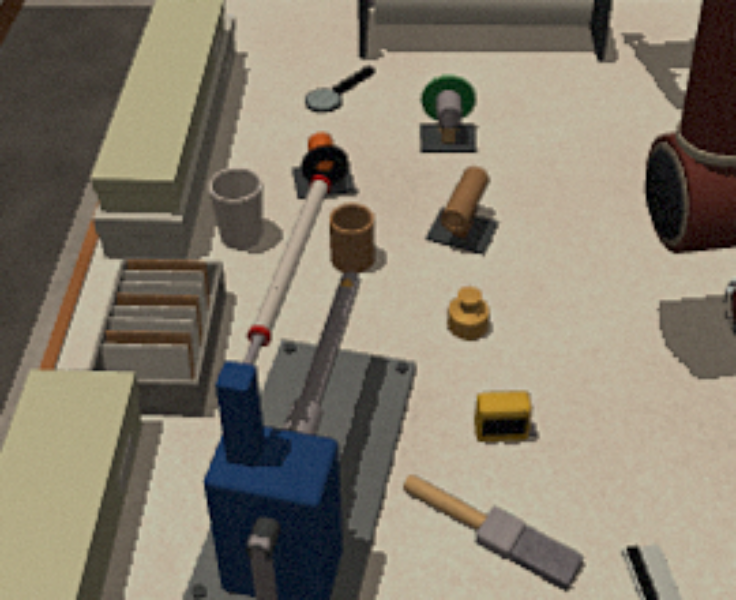

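```bash
cat >> h.py <<'E'
def mask_line(cam,n):
    r=finder.regions_of(cam,n)
    if not r: return None
    m=r[0]["region"].astype(np.uint8); ys,xs=np.nonzero(m)
    vx,vy,x0,y0=cv2.fitLine(np.c_[xs,ys].astype(np.float32),cv2.DIST_L2,0,.01,.01).ravel()
    d=np.array([vx,vy]);c=np.array([x0,y0]);s=(np.c_[xs,ys]-c)@d
    return c+d*s.min(),c+d*s.max(),r[0]["conf"]
def plane(im,a,b):
    p,d1=ray(im,a);_,d2=ray(im,b);n=np.cross(d1,d2);return p,n/np.linalg.norm(n)
def line2(P1,P2):
    d=np.cross(P1[1],P2[1]);d/=np.linalg.norm(d)
    p=np.linalg.lstsq(np.array([P1[1],P2[1]]),np.array([P1[0]@P1[1],P2[0]@P2[1]]),rcond=None)[0]
    return p,d
E
python3 - <<'E'
from h import *
np.set_printoptions(precision=4,suppress=True)
ims={c:cams.get_image(c) for c in ["scene","side"]}
for n in ["guide_roller","core_mid","disc_hub","cap_knob"]:
    P=[]
    for c in ims:
        L=mask_line(c,n); print(n,c,L)
        if L: P.append(plane(ims[c],L[0],L[1]))
        if n!="guide_roller":
            a=finder.find_in(c,n); print(a[0]["at"],a[0]["conf"],onz(ray(ims[c],a[0]["at"]),.056))
            if L: # axis ends on z=.056 plane
                A,B=[onz(ray(ims[c],e),.056) for e in L[:2]]; print('  yaw',np.degrees(np.arctan2(*(B-A)[:2])))
    if len(P)==2:
        p,d=line2(*P); d*=np.sign(d[1])
        for y in [.1,.317]: print("   at y",y,p+d*(y-p[1])/d[1])
        print("   dir",d,np.degrees(np.arctan2(d[0],d[1])))
o=ctrl.get_obs(); Rt=R.from_rotvec(o["tool_rot"]).as_matrix(); print(Rt)
im=cams.get_image("wrist"); print("cam in tool",Rt.T@(np.array(im["position"])-o["tool_pos"]),"\n",Rt.T@att(im))
E
```

```text
guide_roller scene (array([310.1093, 165.576 ]), array([394.0753, 172.0183]), 0.85)
guide_roller side (array([224.6724, 254.0789]), array([248.5222, 193.8109]), 0.95)
   at y 0.1 [0.6131 0.1    0.2831]
   at y 0.317 [0.6524 0.317  0.2841]
   dir [0.1781 0.984  0.0044] 10.261005275046879
core_mid scene (array([206.7117, 189.3304]), array([237.436 , 195.9875]), 0.69)
[226.4, 192.4] 0.88 [ 0.4395 -0.141   0.056 ]
  yaw 21.323524229353588
core_mid side (array([294.7363, 213.3783]), array([306.1861, 191.0956]), 0.8)
[298.8, 203.1] 0.63 [ 0.445  -0.1519  0.056 ]
  yaw -160.1295145382431
   at y 0.1 [0.5334 0.1    0.0506]
   at y 0.317 [0.6132 0.317  0.0466]
   dir [ 0.345   0.9384 -0.0174] 20.186240365463284
disc_hub scene (array([147.775 , 195.5796]), array([167.3486, 200.6557]), 0.69)
[153.2, 198.1] 0.67 [ 0.4587 -0.3832  0.056 ]
  yaw 23.585294509953847
disc_hub side (array([285.0184, 169.0579]), array([304.0061, 163.0191]), 0.56)
[295.7, 166.8] 0.65 [ 0.4511 -0.3824  0.056 ]
  yaw -119.55915914248428
   at y 0.1 [0.8684 0.1    0.2414]
   at y 0.317 [1.0534 0.317  0.3233]
   dir [0.6235 0.7315 0.2761] 40.443687239625966
cap_knob scene (array([182.7803, 237.5809]), array([203.4398, 234.382 ]), 0.8)
[195.1, 236.2] 0.6 [ 0.643  -0.2395  0.056 ]
  yaw -9.71976763431913
cap_knob side (array([242.9014, 180.6898]), array([254.7459, 195.3994]), 0.8)
[248.8, 188.3] 0.49 [ 0.636  -0.2345  0.056 ]
  yaw -30.028067745351088
   at y 0.1 [ 0.2349  0.1    -0.2845]
   at y 0.317 [-0.0201  0.317  -0.4978]
   dir [-0.6423  0.5466 -0.5373] -49.60215157459287
[[-0.      0.9545  0.2982]
 [ 0.0001  0.2982 -0.9545]
 [-1.     -0.     -0.0001]]
cam in tool [-0.1548  0.0696 -0.0001] 
 [[ 0.      0.2737 -0.9618]
 [-0.0003  0.9618  0.2737]
 [ 1.      0.0003  0.0001]]
```

```bash
cat >> h.py <<'E'
np.set_printoptions(precision=4,suppress=True)
def Rtool(yaw,lean=0):
    """tool y along the level direction yaw (deg, from world +y towards +x); lean back towards the robot"""
    s,c=np.sin(np.radians(yaw)),np.cos(np.radians(yaw)); Y=np.array([s,c,0]);X=np.array([c,-s,0])
    a=np.radians(lean); tx=np.sin(a)*X-np.cos(a)*np.array([0,0,1]); return np.c_[tx,Y,np.cross(tx,Y)]
def to(pos,Rm,name=""):
    o=ctrl.get_obs(); Rt=R.from_rotvec(o["tool_rot"]).as_matrix()
    print(name,"cm",np.round(Rt.T@(np.array(pos)-o["tool_pos"])*100,2),"deg",np.round(np.degrees(R.from_matrix(Rt.T@Rm).as_rotvec()),1))
E
python3 -c "
from h import *
to([.45,-.375,.17],Rtool(0))"
```

```text
cm [  4.96  31.77 -13.29] deg [-72.7   0.   -0. ]
```

Request:
step_arm(moves=[[[0.5,3.5,-1.5],[-7.2,0,0],1],[[1,7,-3],[-14.4,0,0],1],[[1.5,10.5,-4.5],[-21.6,0,0],1],[[2,14,-6],[-29,0,0],1],[[2.5,17.5,-7.5],[-36,0,0],1],[[3,21,-9],[-43,0,0],1],[[3.5,24.5,-10.5],[-50,0,0],1],[[4,28,-12],[-57,0,0],1],[[4.5,31.8,-13.3],[-65,0,0],1],[[5,31.8,-13.3],[-72,0,0],1]])

```text
t: 3.78
tool_pos: [0.4547, -0.3705, 0.1697]
tool_rot: [0.01, 1.568, -0.007]
contact_force: [-0.5, 0.5, 0.4]
opening: 0.0853
```

```bash
cat >> h.py <<'E'
def look(n,z,name,view=True):
    im=cams.get_image("wrist"); 
    t=finder.tip_of("wrist",n); r=finder.regions_of("wrist",n)
    for q in t[:2]: print(n,"tip",np.round(q["at"],1),round(q["conf"],2),onz(ray(im,q["at"]),z))
    px=im["pixels"].copy()
    if r:
        m=r[0]["region"].astype(np.uint8); cs=cv2.findContours(m,0,1)[0]; cv2.drawContours(px,cs,-1,(255,0,255),1)
        print("region",round(r[0]["conf"],2),"at",onz(ray(im,r[0]["at"]),z)); np.save("pics/m.npy",m)
    if t: cv2.circle(px,tuple(int(v) for v in t[0]["at"]),3,(255,255,0),1)
    cv2.imwrite("pics/"+name,cv2.resize(px,(768,576))); return im
E
python3 -c "
from h import *
print(ctrl.get_obs()['tool_pos'],ctrl.get_obs()['t'])
look('disc_hub',.056,'v3.png')"
```

```text
[ 0.4547 -0.3705  0.1697] 3.7833
disc_hub tip [264.2 172.9] 0.62 [ 0.4591 -0.3613  0.056 ]
region 0.95 at [ 0.461  -0.3799  0.056 ]
```

View pics/v3.png

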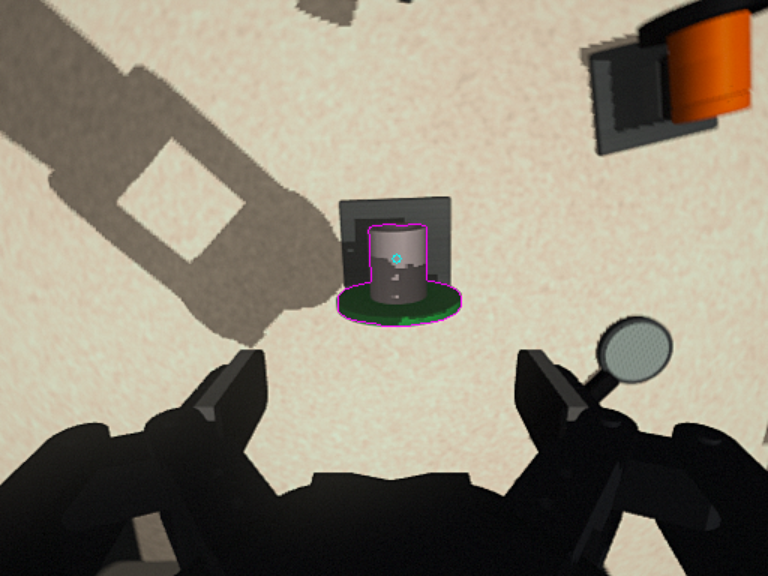

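```bash
cat >> h.py <<'E'
def midline(im,m,r0,r1,z):
    P=[]
    for r in range(r0,r1):
        x=np.nonzero(m[r])[0]
        if len(x): P.append(onz(ray(im,((x[0]+x[-1])/2,r)),z))
    P=np.array(P); k=np.polyfit(P[:,1],P[:,0],1); return k,np.degrees(np.arctan(k[0])),P[0],P[-1]
E
python3 - <<'E'
from h import *
im=cams.get_image("wrist"); m=np.load("pics/m.npy"); ys,xs=np.nonzero(m); print(ys.min(),ys.max())
k,yaw,a,b=midline(im,m,153,184,.056); print(k,yaw,a,b)
top=onz(ray(im,(264.5,ys.min())),.072); print("bare end top",top,"axis at",[np.polyval(k,y) for y in (-.36,-.365)])
x=np.nonzero(m[170])[0]; print("width",onz(ray(im,(x[-1],170)),.056)-onz(ray(im,(x[0],170)),.056))
w=[(r,np.count_nonzero(m[r])) for r in range(ys.min(),ys.max()+1,4)];print(w)
E
```

```text
149 217
[-0.0028  0.4544] -0.15956811178841845 [ 0.4552 -0.3454  0.056 ] [ 0.4556 -0.3753  0.056 ]
bare end top [ 0.4551 -0.3394  0.072 ] axis at [np.float64(0.4554140190940423), np.float64(0.4554279440747033)]
width [ 0.0372 -0.0009  0.    ]
[(149, np.int64(18)), (153, np.int64(40)), (157, np.int64(39)), (161, np.int64(39)), (165, np.int64(39)), (169, np.int64(39)), (173, np.int64(39)), (177, np.int64(39)), (181, np.int64(38)), (185, np.int64(38)), (189, np.int64(59)), (193, np.int64(76)), (197, np.int64(83)), (201, np.int64(83)), (205, np.int64(82)), (209, np.int64(77)), (213, np.int64(62)), (217, np.int64(20))]
```

```bash
python3 -c "
from h import *
to([.4555,-.362,.054],Rtool(0))"
```

```text
cm [11.56  1.31  0.52] deg [-1.5 -0.   0. ]
```

Request:
step_arm(moves=[[[1,0.7,0.3],[-1.5,0,0],1],[[3,1.3,0.5],[-1.5,0,0],1],[[5.5,1.3,0.5],[-1.5,0,0],1],[[8,1.3,0.5],[-1.5,0,0],1],[[10,1.3,0.5],[-1.5,0,0],1],[[11,1.3,0.5],[-1.5,0,0],1],[[11.5,1.3,0.5],[-1.5,0,0],1],[[11.5,1.3,0.5],[-1.5,0,0],1],[[11.5,1.3,0.5],[-1.5,0,0],0.3],[[11.5,1.3,0.5],[-1.5,0,0],0.3]], grip_force=60)

```text
t: 4.82
tool_pos: [0.4561, -0.3632, 0.0564]
tool_rot: [-0.001, 1.569, -0.002]
contact_force: [0.0, -0.3, -0.2]
opening: 0.0641
```

Request:
step_arm(moves=[[[0,0,0],[0,0,0],0],[[0,0,0],[0,0,0],0],[[0,0,0],[0,0,0],0],[[0,0,0],[0,0,0],0],[[0,0,0],[0,0,0],0],[[-1,0,0],[0,0,0],0],[[-3,0,0],[0,0,0],0],[[-6,0,0],[0,0,0],0],[[-10,0,0],[0,0,0],0],[[-14,0,0],[0,0,0],0]], grip_force=60)

```text
t: 5.65
tool_pos: [0.4551, -0.362, 0.1968]
tool_rot: [0.0, 1.571, -0.001]
contact_force: [1.4, -1.2, 1.2]
opening: 0.0001
```

Run:
```python
from h import *
print(ctrl.get_obs()["t"])
im=look('disc_hub',.056,'v4.png')
# spindle estimate
y=np.array([np.sin(np.radians(10.3)),np.cos(np.radians(10.3)),0]); sh=np.array([.6136,.2825,.15])
for L in (.31,): to(sh-y*L-[0,0,0],Rtool(10.3,38),"pre")
```

```text
5.65
disc_hub tip [265.7 174.7] 0.56 [ 0.4611 -0.3611  0.056 ]
region 0.59 at [ 0.4616 -0.3831  0.056 ]
pre cm [ 4.98 34.29  9.97] deg [ 10.  -37.4  -2.9]
```

View pics/v4.png

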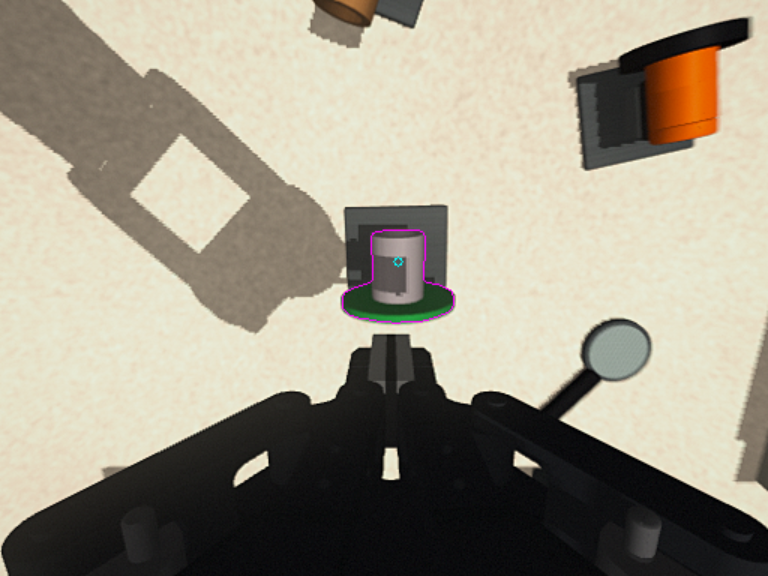

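Run:
```python
from h import *
im=look('disc_hub',.056,'v5.png'); m=np.load("pics/m.npy"); ys,xs=np.nonzero(m)
o=ctrl.get_obs(); print(o["tool_pos"],o["tool_rot"],o["opening"],im["position"],im["attitude"])
r0=ys.min()
k,yaw,a,b=midline(im,m,r0+4,r0+32,.056); print(k,yaw,a,b)
print("bare end",onz(ray(im,(265,r0)),.073))
# stand square check / rays through pad tips
for n in("scene","side"):
    j=cams.get_image(n); print(n,[np.round(q["at"],1) for q in finder.tip_of(n,"disc_hub")[:1]],proj(j,[.461,-.362,.056]),proj(j,[.4555,-.362,.056]))
```

```text
disc_hub tip [261.1 170.8] 0.61 [ 0.4602 -0.3621  0.056 ]
region 0.87 at [ 0.463  -0.3825  0.056 ]
[ 0.4552 -0.3622  0.1949] [ 0.0001  1.5707 -0.001 ] 0.000310632619078026 [ 0.457  -0.294   0.3562] [-0.2857 -0.0074 -0.0019]
[-0.0218  0.4525] -1.2479764481872686 [ 0.4601 -0.3413  0.056 ] [ 0.4606 -0.3714  0.056 ]
bare end [ 0.464  -0.3345  0.073 ]
scene [array([160. , 197.7])] [159.6119 198.3589] [159.7741 197.2945]
side [array([295.3, 171.4])] [293.4063 169.6549] [294.7507 169.6743]
```

Request:
step_arm(moves=[[[0,0.1,0.4],[0,0,0],1],[[0,0.1,0.4],[0,0,0],1],[[2,0.1,0.4],[0,0,0],1],[[4,0.1,0.4],[0,0,0],1],[[7,0.1,0.4],[0,0,0],1],[[10,0.1,0.4],[0,0,0],1],[[13,0.1,0.4],[0,0,0],1],[[14.3,0.1,0.4],[0,0,0],1],[[14.3,0.1,0.4],[0,0,0],1],[[14.3,0.1,0.4],[0,0,0],1]])

```text
t: 6.98
tool_pos: [0.459, -0.361, 0.0512]
tool_rot: [0.001, 1.572, 0.0]
contact_force: [1.1, -0.2, 0.4]
opening: 0.0852
```

Request:
step_arm(moves=[[[0,0,0],[0,0,0],0.3],[[0,0,0],[0,0,0],0.3],[[0,0,0],[0,0,0],0.3],[[0,0,0],[0,0,0],0.3],[[0,0,0],[0,0,0],0.3],[[0,0,0],[0,0,0],0.3],[[0,0,0],[0,0,0],0.3],[[0,0,0],[0,0,0],0.3],[[0,0,0],[0,0,0],0.3],[[0,0,0],[0,0,0],0.3]], grip_force=60)

```text
t: 7.82
tool_pos: [0.4597, -0.3618, 0.0528]
tool_rot: [-0.0, 1.571, -0.001]
contact_force: [-1.0, 0.9, 5.6]
opening: 0.0284
```

Run:
```python
from h import *
for c in("scene","side","wrist"):
    im=cams.get_image(c); p=np.round(proj(im,[.46,-.362,.056])).astype(int); print(c,p)
    q=im["pixels"]
    if c!="wrist": q=q[p[1]-50:p[1]+40,p[0]-50:p[0]+50]; q=cv2.resize(q,(400,360),interpolation=cv2.INTER_CUBIC)
    else: q=cv2.resize(q,(0,0),fx=.94,fy=.94)[:,20:]; q=cv2.resize(q,(400,360))
    cv2.imwrite(f"pics/_{c}.png",q)
a=[cv2.imread(f"pics/_{c}.png") for c in("scene","side")]
cv2.imwrite("pics/v6.png",np.hstack(a))
```

```text
scene [160 198]
side [294 170]
wrist [260 232]
```

View pics/v6.png

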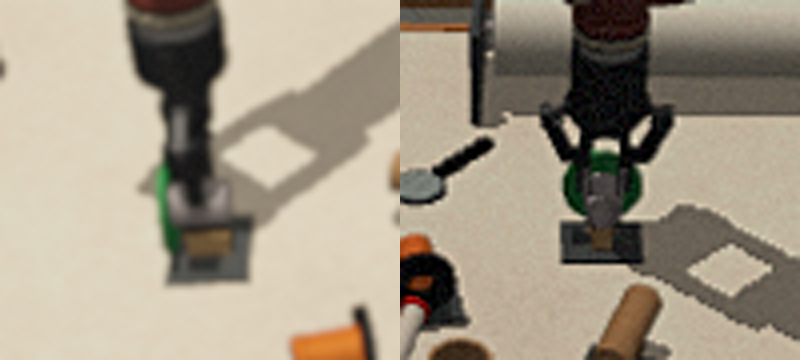

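Run:
```python
from h import *
im=cams.get_image("wrist");cv2.imwrite("pics/v7.png",cv2.resize(im["pixels"][130:330,130:390],(780,600),interpolation=cv2.INTER_CUBIC))
o=ctrl.get_obs();print(o)
```

```text
{'t': 8.0167, 'q': array([-0.7937,  0.1189,  1.8362, -0.0005,  1.186 , -0.7929]), 'dq': array([-0.0005, -0.0002,  0.0011, -0.0011, -0.0003,  0.0002]), 'effort': array([  0.0943, -34.7361, -30.3551,   0.0623,  -0.3513,  -0.0103]), 'tool_pos': array([ 0.4597, -0.3618,  0.0528]), 'tool_rot': array([-0.    ,  1.5708, -0.001 ]), 'contact_force': array([-2.2815,  1.5653,  6.0714]), 'wrist_torque': array([ 0.1376,  0.1769, -0.0387]), 'opening': 0.02790370447723159}
```

View pics/v7.png

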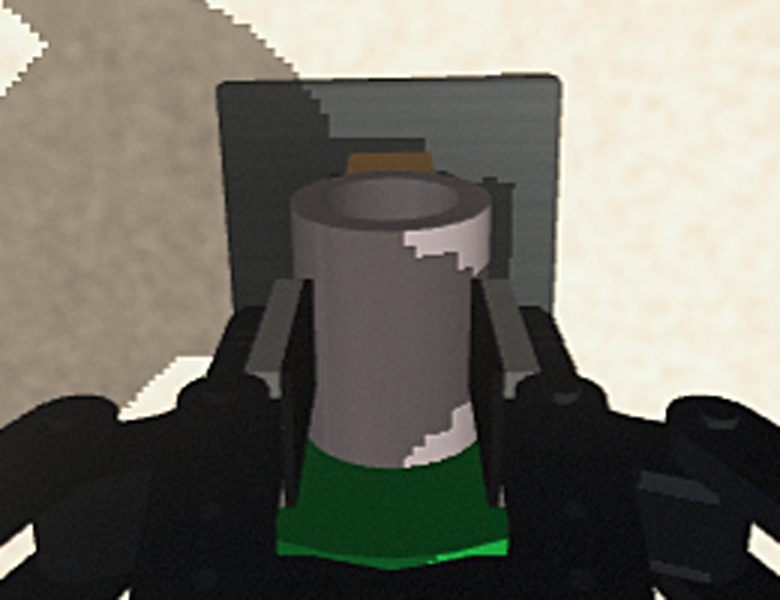

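Request:
step_arm(moves=[[[0,0,0],[0,0,0],1],[[0,0,0],[0,0,0],1],[[0,0,0],[0,0,0],1],[[0,0,0],[0,0,0],1],[[0,0,0],[0,0,0],1],[[0.5,0,0],[0,0,0],1],[[1,0,0],[0,0,0],1],[[1.5,0,0],[0,0,0],1],[[2,0,0],[0,0,0],1],[[2.0,0,0],[0,0,0],1]])

```text
t: 8.85
tool_pos: [0.4588, -0.3609, 0.0309]
tool_rot: [0.002, 1.573, 0.001]
contact_force: [-0.1, 0.0, -0.3]
opening: 0.0854
```

Run:
```python
from h import *
im=cams.get_image("wrist");cv2.imwrite("pics/v8.png",cv2.resize(im["pixels"][130:330,130:390],(780,600),interpolation=cv2.INTER_CUBIC))
o=ctrl.get_obs();print(o["tool_pos"],o["contact_force"])
```

```text
[ 0.4591 -0.3612  0.0316] [-0.4752 -0.4199 -0.1683]
```

View pics/v8.png

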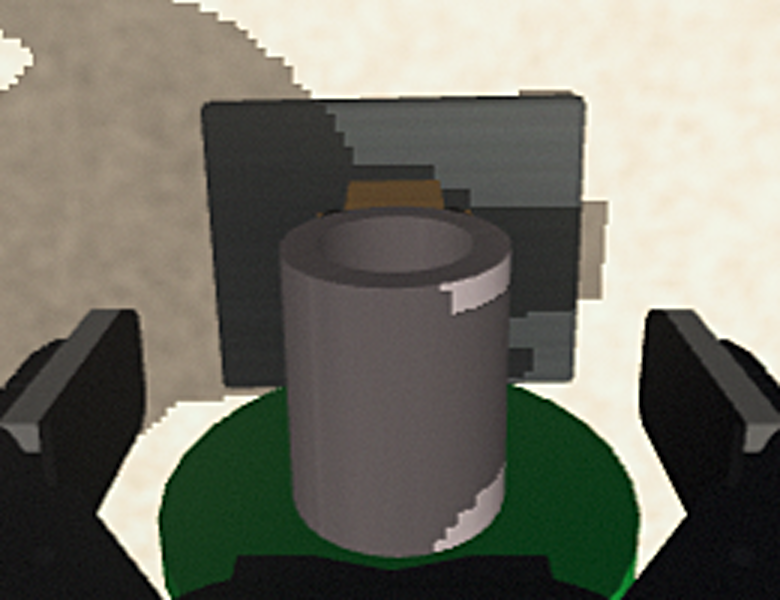

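Request:
step_arm(moves=[[[0.4,0,0],[0,0,0],1],[[0.8,0,0],[0,0,0],1],[[1.1,0,0],[0,0,0],0.4],[[1.1,0,0],[0,0,0],0.4],[[1.1,0,0],[0,0,0],0.4],[[1.1,0,0],[0,0,0],0.3],[[1.1,0,0],[0,0,0],0.3],[[1.1,0,0],[0,0,0],0.2],[[1.1,0,0],[0,0,0],0.2],[[1.1,0,0],[0,0,0],0.2]], grip_force=70)

```text
t: 9.73
tool_pos: [0.4595, -0.3615, 0.021]
tool_rot: [0.001, 1.571, -0.0]
contact_force: [1.7, -0.9, 0.7]
opening: 0.0361
```

Request:
step_arm(moves=[[[0,0,0],[0,0,0],0.2],[[-0.3,0,0],[0,0,0],0.2],[[-1,0,0],[0,0,0],0.2],[[-2.5,0,0],[0,0,0],0.2],[[-5,0,0],[0,0,0],0.2],[[-8,0,0],[0,0,0],0.2],[[-11,0,0],[0,0,0],0.2],[[-14,0,0],[0,0,0],0.2],[[-17,0,0],[0,0,0],0.2],[[-17,0,0],[0,0,0],0.2]], grip_force=70)

```text
t: 10.57
tool_pos: [0.4621, -0.3641, 0.1996]
tool_rot: [-0.007, 1.563, -0.008]
contact_force: [-0.1, -0.9, 1.4]
opening: 0.0363
```

```bash
cat >> h.py <<'E'
GX=-.035   # part axis in the tool frame (x), measured at the pick
YAW=10.3; LEAN=38
SH=np.array([.6136,.2825,.15])
def ax(yaw=None): 
    a=np.radians(YAW if yaw is None else yaw); return np.array([np.sin(a),np.cos(a),0])
def place(s,dx=0,dz=0,gx=None,gy=0,lean=None,name=""):
    """tool goes so that a part point (tool x=gx,y=gy) is at shoulder-frame (dx,s,dz)"""
    Rm=Rtool(YAW,LEAN if lean is None else lean); y=ax(); X=np.array([y[1],-y[0],0])
    P=SH+y*s+X*dx+[0,0,dz]
    to(P-Rm@np.array([GX if gx is None else gx,gy,0]),Rm,name)
E
python3 - <<'E'
from h import *
o=ctrl.get_obs();print(o["t"],o["tool_pos"],o["opening"],o["contact_force"])
place(-.30,dx=-.03,dz=.03,name="pre")
place(-.30,name="pre0")
E
```

```text
10.5667 [ 0.4621 -0.3641  0.1996] 0.036321914772426 [-0.1335 -0.9481  1.375 ]
pre cm [ 4.47 35.35  8.89] deg [ 10.  -37.4  -2.9]
pre0 cm [ 7.5  34.84 11.82] deg [ 10.  -37.4  -2.9]
```

Request:
step_arm(moves=[[[0,3.5,0.5],[1,-4,-0.3],0.2],[[0,7,1.5],[2,-8,-0.6],0.2],[[0.5,10.5,2.5],[3,-12,-0.9],0.2],[[1,14.5,3.5],[4,-16,-1.2],0.2],[[1.5,18,4.5],[5,-20,-1.5],0.2],[[2,22,5.5],[6,-24,-1.8],0.2],[[2.5,26,6.5],[7,-28,-2.2],0.2],[[3,30,7.5],[8,-32,-2.5],0.2],[[4,34,8.5],[9,-36,-2.8],0.2],[[4.5,35.3,8.9],[10,-37.4,-2.9],0.2]], grip_force=70)

```text
t: 11.4
tool_pos: [0.549, -0.0069, 0.1483]
tool_rot: [0.082, 0.907, -0.162]
contact_force: [-0.4, -1.1, -2.4]
opening: 0.0361
```

Run:
```python
from h import *
import time
for i in range(3): im=cams.get_image("wrist")
o=ctrl.get_obs();print(o["t"],o["tool_pos"],o["opening"],o["contact_force"])
ims={"wrist":im,"scene":cams.get_image("scene"),"side":cams.get_image("side")}
for n in("spindle_tip","catch","shoulder","disc_hub"):
  rs=[]
  for c in ims:
    t=finder.tip_of(c,n)
    if t:
        r=ray(ims[c],t[0]["at"]); rs.append(r); print(n,c,np.round(t[0]["at"],1),round(t[0]["conf"],2),onz(r,.1615 if n=="catch" else .15))
  if len(rs)>1: print("   tri",*tri(rs))
Rt=R.from_rotvec(o["tool_rot"]).as_matrix(); print("hub by FK",o["tool_pos"]+Rt@[GX,0,0],Rt[:,1])
for c in ims: cv2.imwrite(f"pics/p_{c}.png",ims[c]["pixels"])
np.save("pics/ims.npy",ims,allow_pickle=True)
w=cv2.resize(im["pixels"],(512,384)); 
p=proj(ims["side"],[.56,.0,.15]).astype(int); q=ims["side"]["pixels"][p[1]-50:p[1]+100,p[0]-60:p[0]+60][:144]
cv2.imwrite("pics/v9.png",np.hstack([w,cv2.resize(q,(286,384),interpolation=cv2.INTER_CUBIC)]))
```

```text
11.55 [ 0.55   -0.0098  0.1495] 0.03602314248215958 [ 0.8458  0.0998 -1.8615]
spindle_tip wrist [282.   43.3] 0.88 [0.5793 0.0906 0.15  ]
spindle_tip scene [302.4 193.9] 0.9 [0.5724 0.0877 0.15  ]
spindle_tip side [260.6 231.2] 0.95 [0.5742 0.0946 0.15  ]
   tri [0.5751 0.0901 0.1505] [np.float64(2.7559121299387823), np.float64(3.1103836945391885), np.float64(3.637021874697351)]
catch scene [316.6 194.1] 0.97 [0.5891 0.1268 0.1615]
catch side [257.6 233.5] 0.84 [0.5822 0.1164 0.1615]
   tri [0.585  0.1241 0.1635] [np.float64(5.1193527597286375), np.float64(5.119352759728908)]
shoulder scene [369.3 203. ] 0.7 [0.6236 0.2804 0.15  ]
shoulder side [241.5 279.9] 0.75 [0.6181 0.2847 0.15  ]
   tri [0.6188 0.2822 0.1463] [np.float64(0.5124979828669588), np.float64(0.5124979828669821)]
disc_hub wrist [260.1 261.4] 0.61 [ 0.5439 -0.0275  0.15  ]
disc_hub scene [267.8 179.4] 0.7 [ 0.4957 -0.0102  0.15  ]
disc_hub side [276.4 204.4] 0.75 [ 0.5272 -0.0335  0.15  ]
   tri [ 0.5279 -0.011   0.1718] [np.float64(3.3555099812813682), np.float64(4.072779886116854), np.float64(1.9571033996397995)]
hub by FK [ 0.5289 -0.0061  0.1772] [ 0.1744  0.9847 -0.0001]
```

View pics/v9.png

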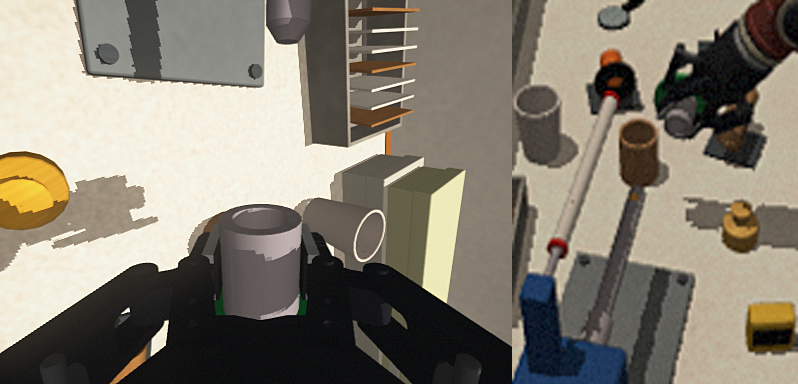

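```bash
sed -i 's/^YAW=10.3/YAW=10.8/; s/^SH=.*/SH=np.array([.6127,.2825,.15])/' h.py; python3 -c "
from h import *
place(-.235,name='near')"
```

```text
near cm [4.   6.52 0.29] deg [ 0.4  0.  -0.4]
```

Request:
step_arm(moves=[[[1,1,0.1],[0,0,0],0.2],[[2,2,0.2],[0.4,0,-0.4],0.2],[[3,3,0.3],[0.4,0,-0.4],0.2],[[4,4,0.3],[0.4,0,-0.4],0.2],[[4,5,0.3],[0.4,0,-0.4],0.2],[[4,6,0.3],[0.4,0,-0.4],0.2],[[4,6.5,0.3],[0.4,0,-0.4],0.2],[[4,6.5,0.3],[0.4,0,-0.4],0.2],[[4,6.5,0.3],[0.4,0,-0.4],0.2],[[4,6.5,0.3],[0.4,0,-0.4],0.2]], grip_force=70)

```text
t: 13.08
tool_pos: [0.5898, 0.0471, 0.1227]
tool_rot: [0.085, 0.904, -0.176]
contact_force: [0.3, -0.9, -1.4]
opening: 0.0361
```

Run:
```python
from h import *
im=cams.get_image("wrist"); o=ctrl.get_obs();print(o["t"],o["tool_pos"],o["contact_force"])
Rt=R.from_rotvec(o["tool_rot"]).as_matrix()
print("hub FK",o["tool_pos"]+Rt@[GX,0,0],Rt[:,1])
for n in("spindle_tip","catch","disc_hub"):
    for t in finder.tip_of("wrist",n)[:1]: print(n,t["at"],t["conf"])
print("proj tip",proj(im,SH-.196*ax()),"s=-.15",proj(im,SH-.15*ax()),"hub mid",proj(im,o["tool_pos"]+Rt@[GX,0,0]),"hub end",proj(im,o["tool_pos"]+Rt@[GX,.023,0]))
np.save("pics/w.npy",dict(im),allow_pickle=True)
cv2.imwrite("pics/v10.png",cv2.resize(im["pixels"][0:300,110:410],(600,600),interpolation=cv2.INTER_CUBIC))
```

```text
13.1333 [0.5898 0.047  0.1227] [-0.0692  0.8006 -1.3572]
hub FK [0.5686 0.0511 0.1502] [ 0.1883  0.9821 -0.0007]
spindle_tip [269.5, 171.1] 0.98
catch [286.8, 114.8] 0.88
disc_hub [264.5, 260.2] 0.92
proj tip [258.6953 179.7912] s=-.15 [258.5124  67.2882] hub mid [259.2647 259.8051] hub end [259.2294 214.9946]
```

View pics/v10.png

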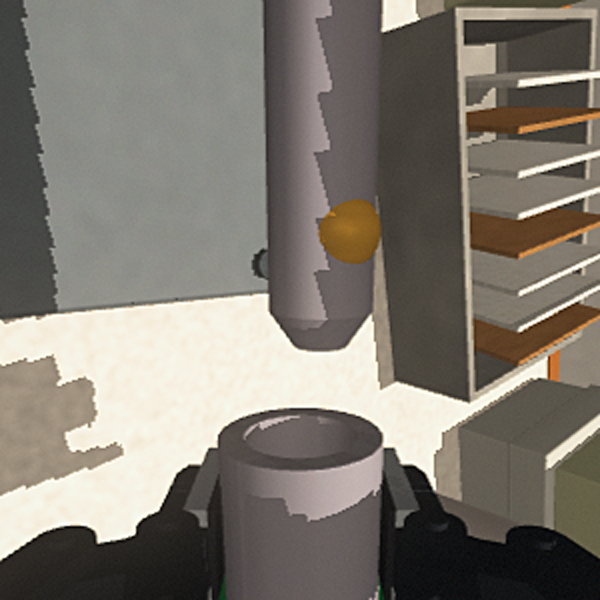

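Request:
step_arm(moves=[[[0.3,0.3,0.45],[0,0,0],0.2],[[0.3,0.6,0.45],[0,0,0],0.2],[[0.3,1,0.45],[0,0,0],0.2],[[0.3,1.5,0.45],[0,0,0],0.2],[[0.3,2,0.45],[0,0,0],0.2],[[0.3,2.5,0.45],[0,0,0],0.2],[[0.3,3,0.45],[0,0,0],0.2],[[0.3,3.5,0.45],[0,0,0],0.2],[[0.3,4,0.45],[0,0,0],0.2],[[0.3,4.0,0.45],[0,0,0],0.2]], grip_force=70)

```text
t: 14.12
tool_pos: [0.6028, 0.0862, 0.1231]
tool_rot: [0.085, 0.904, -0.176]
contact_force: [-0.7, 0.1, -1.3]
opening: 0.0365
```

```bash
sed -i 's/^SH=.*/SH=np.array([.6187,.287,.15])/' h.py
python3 - <<'E'
from h import *
im=cams.get_image("wrist"); o=ctrl.get_obs();print(o["t"],o["contact_force"],o["wrist_torque"],o["opening"])
place(-.19,name="now+");place(-.023,name="home")
np.save("pics/w2.npy",dict(im),allow_pickle=True)
cv2.imwrite("pics/v11.png",cv2.resize(im["pixels"][0:300,160:360],(400,600),interpolation=cv2.INTER_CUBIC))
E
```

```text
14.1667 [-0.7329 -0.4504 -1.7053] [ 0.0667  0.412  -0.0273] 0.03662208293912708
now+ cm [ 0.02  1.05 -0.08] deg [0. 0. 0.]
home cm [ 0.01 17.75 -0.07] deg [0. 0. 0.]
```

View pics/v11.png

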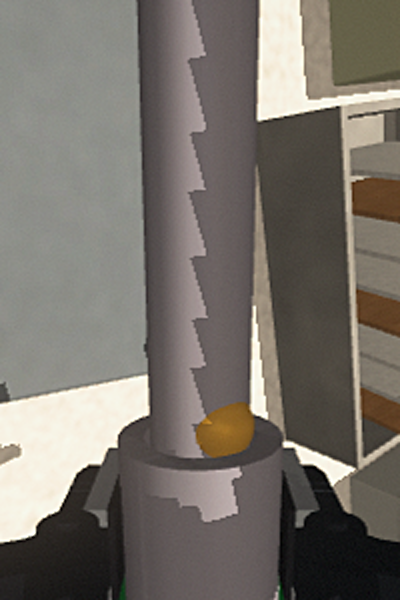

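Request:
step_arm(moves=[[[0,0.6,0],[0,0,0],0.2],[[0,1.2,0],[0,0,0],0.2],[[0,2,0],[0,0,0],0.2],[[0,3,0],[0,0,0],0.2],[[0,4,-0.03],[0,0,0],0.2],[[0,5,-0.03],[0,0,0],0.2],[[0,6,-0.03],[0,0,0],0.2],[[0,7,-0.05],[0,0,0],0.2],[[0,8,-0.05],[0,0,0],0.2],[[0,9,-0.05],[0,0,0],0.2]], grip_force=90)

```text
t: 15.0
tool_pos: [0.6192, 0.1751, 0.1224]
tool_rot: [0.085, 0.905, -0.176]
contact_force: [-0.4, -0.1, -1.0]
opening: 0.0358
```

Run:
```python
from h import *
im=cams.get_image("wrist"); o=ctrl.get_obs();print(o["t"],o["contact_force"],o["wrist_torque"],o["opening"])
for n in ("disc_hub",):
    for t in finder.tip_of("wrist",n)[:1]: print(n,t["at"],t["conf"])
place(-.023,name="home")
```

```text
15.05 [-0.833   0.6784 -0.6298] [ 0.1088  0.4472 -0.0315] 0.03583140664157322
disc_hub [260.8, 263.4] 0.97
home cm [0.02 8.62 0.  ] deg [ 0.1  0.  -0. ]
```

Request:
step_arm(moves=[[[0,1.5,0],[0,0,0],0.2],[[0,3,0],[0,0,0],0.2],[[0,4.5,0],[0,0,0],0.2],[[0,6,0],[0,0,0],0.2],[[0,7,0],[0,0,0],0.2],[[0,7.7,0],[0,0,0],0.2],[[0,8.1,0],[0,0,0],0.2],[[0,8.4,0],[0,0,0],0.2],[[0,8.6,0],[0,0,0],0.2],[[0,8.8,0],[0,0,0],0.2]])

```text
t: 15.93
tool_pos: [0.6349, 0.2584, 0.1221]
tool_rot: [0.08, 0.907, -0.182]
contact_force: [-8.2, -17.7, 5.0]
opening: 0.0357
```

Request:
step_arm(moves=[[[0,0.1,0],[0,0,0],0.2],[[0,0.2,0],[0,0,0],0.2],[[0,0.3,0],[0,0,0],0.2],[[0,0.4,0],[0,0,0],0.2],[[0,0.4,0],[0,0,0],0.2],[[0,0.4,0],[0,0,0],0.2],[[0,0.4,0],[0,0,0],0.2],[[0,0.4,0],[0,0,0],0.2],[[0,0.4,0],[0,0,0],0.2],[[0,0.4,0],[0,0,0],0.2]])

```text
t: 16.77
tool_pos: [0.635, 0.258, 0.1217]
tool_rot: [0.076, 0.91, -0.191]
contact_force: [-6.2, -15.3, 4.6]
opening: 0.0355
```

Request:
step_arm(moves=[[[0,0,0],[0,0,0],0.2],[[0,0,0],[0,0,0],0.5],[[0,0,0],[0,0,0],1],[[0,0,0],[0,0,0],1],[[0,0,0],[0,0,0],1],[[0,0,0],[0,0,0],1],[[0,0,0],[0,0,0],1],[[-1,0,0],[0,0,0],1],[[-2,0,0],[0,0,0],1],[[-4,0,0],[0,0,0],1]])

```text
t: 17.6
tool_pos: [0.61, 0.2628, 0.1524]
tool_rot: [0.075, 0.912, -0.192]
contact_force: [0.2, -0.9, 0.4]
opening: 0.0855
```

Run:
```python
from h import *
im=cams.get_image("wrist"); o=ctrl.get_obs();print(o["t"],o["tool_pos"],o["contact_force"],o["opening"])
Rt=R.from_rotvec(o["tool_rot"]).as_matrix(); 
for c in("wrist","scene","side"):
    j=cams.get_image(c)
    for n in("disc_hub","core_mid","cap_knob"):
        for t in finder.tip_of(c,n)[:1]:
            r=ray(j,t["at"]); P=onz(r,.15 if n=="disc_hub" else .056); print(c,n,t["at"],round(t["conf"],2),P, "s,dx",(P-SH)@ax() if n=="disc_hub" else "")
print("expected",SH-.023*ax())
# waypoint above core with camera
to([.447,-.155,.20],Rtool(20,0),"core")
```

```text
17.65 [0.6105 0.2647 0.1576] [0.8788 2.9698 0.8719] 0.08486624996518101
wrist disc_hub [254.5, 229.6] 0.66 [0.6118 0.2608 0.15  ] s,dx -0.027009800133237376
scene disc_hub [361.6, 201.0] 0.71 [0.6135 0.2598 0.15  ] s,dx -0.027677392343192806
scene core_mid [220.7, 195.8] 0.63 [ 0.4567 -0.1605  0.056 ] s,dx 
scene cap_knob [190.7, 234.6] 0.68 [ 0.6356 -0.2529  0.056 ] s,dx 
side disc_hub [244.4, 273.9] 0.71 [0.6117 0.2636 0.15  ] s,dx -0.024274211860407062
side core_mid [298.9, 201.3] 0.63 [ 0.4443 -0.1622  0.056 ] s,dx 
side cap_knob [246.8, 188.1] 0.55 [ 0.6438 -0.2356  0.056 ] s,dx 
expected [0.6144 0.2644 0.15  ]
core cm [ -7.99 -44.29  -3.73] deg [ 8.6 37.7 -2. ]
```

Request:
step_arm(moves=[[[-4,0,-0.5],[0,0,0],1],[[-8,-1,-1],[0,0,0],1],[[-10,-4.5,-1.5],[0,0,0],1],[[-10,-8.5,-2],[0,0,0],1],[[-10,-12.5,-2.5],[0,0,0],1],[[-10,-16.5,-2.5],[1,7,0],1],[[-10,-20.5,-3],[3,14,0],1],[[-9,-24.5,-3.5],[5,21,-1],1],[[-8,-28.5,-3.7],[7,28,-1.5],1],[[-8,-32.5,-3.7],[8,33,-2],1]])

```text
t: 19.08
tool_pos: [0.4698, -0.0417, 0.1983]
tool_rot: [0.258, 1.476, -0.273]
contact_force: [0.2, -0.3, -0.3]
opening: 0.0856
```

Run:
```python
from h import *
o=ctrl.get_obs();print(o["t"],o["tool_pos"],o["contact_force"])
to([.447,-.160,.17],Rtool(20,0),"core")
```

```text
19.0833 [ 0.4698 -0.0417  0.1983] [ 0.1971 -0.3171 -0.2547]
core cm [  2.92 -11.92   1.59] deg [ 0.4  4.5 -0.2]
```

Request:
step_arm(moves=[[[0.5,-3,0.5],[0.4,2,-0.2],1],[[1,-6,1],[0.4,4.5,-0.2],1],[[1.5,-9,1.6],[0.4,4.5,-0.2],1],[[2,-11,1.6],[0.4,4.5,-0.2],1],[[2.5,-12,1.6],[0.4,4.5,-0.2],1],[[2.9,-12,1.6],[0.4,4.5,-0.2],1],[[2.9,-12,1.6],[0.4,4.5,-0.2],1],[[2.9,-12,1.6],[0.4,4.5,-0.2],1],[[2.9,-12,1.6],[0.4,4.5,-0.2],1],[[2.9,-12,1.6],[0.4,4.5,-0.2],1]])

```text
t: 19.92
tool_pos: [0.4473, -0.1598, 0.1707]
tool_rot: [0.272, 1.553, -0.272]
contact_force: [-0.3, 0.2, 0.7]
opening: 0.0855
```

```bash
cat >> h.py <<'E'
def axis_fit(n,z,r=.019,trim=.2,lo=None,hi=None):
    """axis of a level tube from its two silhouette edges in the wrist picture, all in the tool frame made level"""
    im=cams.get_image("wrist"); reg=finder.regions_of("wrist",n); t=finder.tip_of("wrist",n)
    m=reg[0]["region"].astype(np.uint8); ys=np.nonzero(m)[0]; r0,r1=ys.min(),ys.max(); h=r1-r0
    rows=range(int(r0+trim*h) if lo is None else r0+lo,int(r1-trim*h) if hi is None else r0+hi)
    L=[];Rr=[]
    for v in rows:
        x=np.nonzero(m[v])[0]; L.append((x[0]-.5,v)); Rr.append((x[-1]+.5,v))
    ns=[]
    for E in(L,Rr):
        vx,vy,x0,y0=cv2.fitLine(np.array(E,np.float32),cv2.DIST_HUBER,0,.01,.01).ravel()
        ns.append(plane(im,(x0-20*vx,y0-20*vy),(x0+20*vx,y0+20*vy)))
    p=np.array(im["position"]); d=np.cross(ns[0][1],ns[1][1]); d*=np.sign(d[1]); d/=np.linalg.norm(d)
    # level mid axis: mean of both plane intersections with height z
    mid=plane(im,*[((L[i][0]+Rr[i][0])/2,L[i][1]) for i in(0,-1)])
    dl=np.cross(mid[1],[0,0,1]); dl*=np.sign(dl[1]); dl/=np.linalg.norm(dl)
    k=onz(ray(im,((L[0][0]+Rr[0][0])/2,L[0][1])),z); k2=onz(ray(im,((L[-1][0]+Rr[-1][0])/2,L[-1][1])),z)
    c=np.median(np.nonzero(m[r0+2])[0]);cb=np.median(np.nonzero(m[r1-2])[0])
    print(n,"conf",round(reg[0]["conf"],2),"rows",r0,r1,"yaw",np.degrees(np.arctan2((k-k2)[0],(k-k2)[1])),"pts",k,k2)
    print("  ends at z+r",onz(ray(im,(c,r0)),z+.017),onz(ray(im,(cb,r1)),z+.017),"tip",t[0]["at"] if t else "",onz(ray(im,t[0]["at"]),z) if t else "")
    q=im["pixels"].copy();cv2.drawContours(q,cv2.findContours(m,0,1)[0],-1,(255,0,255),1);cv2.imwrite("pics/ax.png",q)
    o=ctrl.get_obs();print("  t",o["t"],o["tool_pos"]);return k,k2
E
python3 -c "
from h import *
axis_fit('core_mid',.056)"
```

```text
Traceback (most recent call last):
  File "h.py", line 67, in axis_fit
    m=reg[0]["region"].astype(np.uint8); ys=np.nonzero(m)[0]; r0,r1=ys.min(),ys.max(); h=r1-r0
      ~~~^^^
IndexError: list index out of range
```

```bash
python3 -c "
from h import *
im=cams.get_image('wrist')
print(finder.tip_of('wrist','core_mid'),[ (x['at'],x['conf']) for x in finder.find_in('wrist','core_mid')])
try: axis_fit('core_mid',.056)
except Exception as e: print(e)
cv2.imwrite('pics/v12.png',im['pixels'])"
```

```text
[{'at': [256.8, 175.2], 'conf': 0.83}] [([256.9, 176.5], 0.65)]
core_mid conf 0.79 rows 127 233 yaw 19.884288533160966 pts [ 0.4523 -0.1269  0.056 ] [ 0.4307 -0.1866  0.056 ]
  ends at z+r [ 0.46   -0.1075  0.073 ] [ 0.4249 -0.2034  0.073 ] tip [253.0, 177.8] [ 0.4416 -0.1544  0.056 ]
  t 20.3667 [ 0.4468 -0.1608  0.1703]
```

View pics/v12.png

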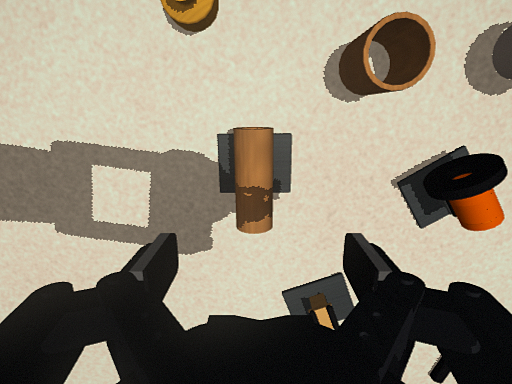

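```bash
python3 -c "
from h import *
to([.4422,-.1555,.021],Rtool(20,0),'core')"
```

```text
core cm [14.93  0.33 -0.61] deg [ 0. -0. -0.]
```

Request:
step_arm(moves=[[[2,0.3,-0.6],[0,0,0],1],[[5,0.3,-0.6],[0,0,0],1],[[8,0.3,-0.6],[0,0,0],1],[[11,0.3,-0.6],[0,0,0],1],[[13.5,0.3,-0.6],[0,0,0],1],[[14.9,0.3,-0.6],[0,0,0],1],[[14.9,0.3,-0.6],[0,0,0],1],[[14.9,0.3,-0.6],[0,0,0],0.5],[[14.9,0.3,-0.6],[0,0,0],0.3],[[14.9,0.3,-0.6],[0,0,0],0.2]], grip_force=50)

```text
t: 21.2
tool_pos: [0.4436, -0.1566, 0.0231]
tool_rot: [0.273, 1.55, -0.274]
contact_force: [1.0, -0.4, 1.1]
opening: 0.0513
```

Request:
step_arm(moves=[[[0,0,0],[0,0,0],0.2],[[0,0,0],[0,0,0],0.2],[[0,0,0],[0,0,0],0.2],[[0,0,0],[0,0,0],0.2],[[-0.5,0,0],[0,0,0],0.2],[[-2,0,0],[0,0,0],0.2],[[-5,0,0],[0,0,0],0.2],[[-9,0,0],[0,0,0],0.2],[[-13,0,0],[0,0,0],0.2],[[-17,0,0],[0,0,0],0.2]], grip_force=50)

```text
t: 22.03
tool_pos: [0.443, -0.1563, 0.1958]
tool_rot: [0.272, 1.549, -0.274]
contact_force: [1.1, -0.8, 0.1]
opening: 0.0367
```

Run:
```python
from h import *
o=ctrl.get_obs();print(o["t"],o["tool_pos"],o["contact_force"],o["opening"])
place(-.33,dx=-.01,dz=.02,name="pre")
place(-.285,name="near")
```

```text
22.0333 [ 0.443  -0.1563  0.1958] [ 1.0781 -0.8242  0.1354] 0.03670137200036617
pre cm [ 5.38 15.28  7.74] deg [ -8.8 -37.6   3.1]
near cm [ 7.38 19.88  8.  ] deg [ -8.8 -37.6   3.1]
```

Request:
step_arm(moves=[[[0,2,1],[-1,-5,0.4],0.2],[[0,4,2],[-2,-10,0.8],0.2],[[1,6,3],[-3.5,-16,1.2],0.2],[[2,8,4],[-5,-22,1.8],0.2],[[3,10,5],[-6.5,-28,2.3],0.2],[[4,12,6.5],[-8,-34,2.8],0.2],[[5,14,7.7],[-8.8,-37.6,3.1],0.2],[[6,16.5,8],[-8.8,-37.6,3.1],0.2],[[7.4,18.5,8],[-8.8,-37.6,3.1],0.2],[[7.4,19.9,8],[-8.8,-37.6,3.1],0.2]])

```text
t: 22.87
tool_pos: [0.5851, 0.005, 0.1193]
tool_rot: [0.086, 0.91, -0.174]
contact_force: [0.3, -0.5, -1.1]
opening: 0.036
```

```bash
cat >> h.py <<'E'
def held(n,r=.019,crop=None):
    """held part: axis offset (tool z, perpendicular distance) and y of its far end, from silhouettes parallel to tool y"""
    im=cams.get_image("wrist"); reg=finder.regions_of("wrist",n); o=ctrl.get_obs()
    print("t",o["t"],"F",o["contact_force"],"open",o["opening"]); place(0,name="to s=0")
    if not reg: print("no region"); return im
    m=reg[0]["region"]; ys=np.nonzero(m)[0]; r0=ys.min()
    f=lambda c,v:np.arctan(((c-im["cx"])/im["fx"])/(.9618+.2737*(im["cy"]-v)/im["fy"]))
    out=[]
    for v in range(r0+12,r0+40,3):
        x=np.nonzero(m[v])[0]; a,b=f(x[0]-.5,v),f(x[-1]+.5,v); D=r/np.sin((b-a)/2); out.append([D*np.sin((a+b)/2)*1e3,D*1e3,v])
    print("region",round(reg[0]["conf"],2),"first row",r0,"z,D mm",np.median(out,0)[:2],"first/last z",out[0][0],out[-1][0])
    for t in finder.tip_of("wrist","spindle_tip")[:1]: print("tip",t["at"],t["conf"])
    print("pred tip",proj(im,SH-.196*ax())); return im
E
python3 - <<'E'
from h import *
im=held("core_mid"); np.save("pics/w3.npy",dict(im),allow_pickle=True)
E
```

```text
t 22.9667 F [-1.167   0.2186 -0.229 ] open 0.036364338273678624
to s=0 cm [ 0.04 28.29  0.08] deg [ 0.1 -0.1 -0.1]
region 0.65 first row 148 z,D mm [ -0.0958 123.6777] first/last z -0.31295659931643643 -0.09810216943977802
tip [269.3, 72.3] 0.68
pred tip [267.0001  61.5231]
```

Run:
```python
from h import *
im=held("core_mid"); np.save("pics/w3.npy",dict(im),allow_pickle=True)
g=cv2.cvtColor(im["pixels"],cv2.COLOR_BGR2GRAY).astype(int)
for v in (5,25,45,60): 
    d=np.abs(np.diff(cv2.GaussianBlur(g.astype(np.float32),(3,3),0)[v])); c=[int(x) for x in np.argsort(-d[200:340])[:8]+200]; print(v,sorted(c),g[v,225:310:3])
```

```text
t 23.1167 F [-0.9567 -0.5593 -1.2425] open 0.03673828979480938
to s=0 cm [ 0.05 28.51 -0.11] deg [-0.   0.1 -0. ]
region 0.65 first row 147 z,D mm [ -0.0958 124.5292] first/last z -0.3129639519843577 -0.09810449989863188
tip [261.3, 71.7] 0.77
pred tip [258.2984  60.8315]
5 [228, 229, 230, 262, 263, 264, 338, 339] [138 140  50  70  73  81  90 102 115 127 136 145 152  97  95  94  91  84
  82  84  77  73  75  62  66  63  63  62  62]
25 [229, 230, 259, 290, 291, 292, 293, 339] [139 140  65  68  76  79  90 102 115 127 139 150  97 100  98  97  91  93
  91  88  84  79 118  56  65  64  61  64  61]
45 [230, 231, 260, 289, 290, 294, 295, 339] [144 139 108  63  60  70  80  86  96 101 110 118  79  85  86  88  86  85
  83  82  80  75 141 146  65  64  62  63  64]
60 [239, 240, 280, 281, 282, 286, 287, 296] [144 141 143 143 142  93  67  77  76  84  85  86  87  88  89  89  88  81
  71 239 240 127 142 139  73  68  64  65  64]
```

Request:
step_arm(moves=[[[0,0.8,-0.05],[0,0,0],0.2],[[0,1.6,-0.1],[0,0,0],0.2],[[0,2.4,-0.1],[0,0,0],0.2],[[0,3.2,-0.1],[0,0,0],0.2],[[0,3.8,-0.1],[0,0,0],0.2],[[0,4.3,-0.1],[0,0,0],0.2],[[0,4.8,-0.1],[0,0,0],0.2],[[0,5.2,-0.1],[0,0,0],0.2],[[0,5.5,-0.1],[0,0,0],0.2],[[0,5.5,-0.1],[0,0,0],0.2]], grip_force=70)

```text
t: 24.0
tool_pos: [0.5968, 0.0569, 0.1239]
tool_rot: [0.087, 0.903, -0.176]
contact_force: [-5.9, 0.5, 4.7]
opening: 0.0362
```

Run:
```python
from h import *
im=held("core_mid"); o=ctrl.get_obs(); print(o["wrist_torque"])
g=cv2.GaussianBlur(cv2.cvtColor(im["pixels"],cv2.COLOR_BGR2GRAY).astype(np.float32),(3,3),0)
for v in (10,40,70,100): d=np.abs(np.diff(g[v])); print(v,sorted(int(x) for x in np.argsort(-d[210:320])[:7]+210))
```

```text
t 24.1 F [-7.4659  1.0801  4.6763] open 0.03601396717077327
to s=0 cm [ 0.12 23.02 -0.14] deg [-0.1  0.1 -0. ]
region 0.87 first row 150 z,D mm [ -0.0958 122.7465] first/last z -0.312941829706642 -0.09809748757954685
pred tip [256.9496 190.6374]
[0.3837 0.551  0.3053]
10 [227, 228, 287, 288, 289, 311, 312]
40 [227, 228, 229, 257, 261, 262, 263]
70 [229, 230, 261, 286, 287, 289, 290]
100 [229, 230, 231, 260, 286, 292, 293]
```

Request:
step_arm(moves=[[[-0.1,0,-0.1],[0,0,0],0.2],[[-0.2,0.2,-0.1],[0,0,0],0.2],[[-0.2,0.6,-0.1],[0,0,0],0.2],[[-0.2,1.2,-0.1],[0,0,0],0.2],[[-0.2,1.8,-0.1],[0,0,0],0.2],[[-0.2,2.6,-0.1],[0,0,0],0.2],[[-0.2,3.6,-0.1],[0,0,0],0.2],[[-0.2,4.6,-0.1],[0,0,0],0.2],[[-0.2,5.6,-0.1],[0,0,0],0.2],[[-0.2,6.6,-0.1],[0,0,0],0.2]])

```text
t: 24.98
tool_pos: [0.6084, 0.1224, 0.1267]
tool_rot: [0.085, 0.9, -0.177]
contact_force: [-2.5, -5.6, 7.2]
opening: 0.0362
```

Run:
```python
from h import *
im=held("core_mid"); o=ctrl.get_obs(); print(o["wrist_torque"]); place(-.102,gx=GX+.0015,name="home")
```

```text
t 25.0833 F [-2.7064  3.5775  6.0393] open 0.03605118544937577
to s=0 cm [ 0.45 16.17 -0.22] deg [-0.   0.3 -0.2]
region 0.6 first row 0 z,D mm [-15.0743  51.9599] first/last z -15.08273002865557 -15.139039660287713
pred tip [255.7693 310.7412]
[0.1724 0.0163 0.2624]
home cm [ 0.28  5.97 -0.21] deg [-0.   0.3 -0.2]
```

Request:
step_arm(moves=[[[-0.05,1,-0.1],[0,0,0],0.2],[[-0.05,2,-0.1],[0,0,0],0.2],[[-0.05,3,-0.1],[0,0,0],0.2],[[-0.05,4,-0.1],[0,0,0],0.2],[[-0.05,4.7,-0.1],[0,0,0],0.2],[[-0.05,5.2,-0.1],[0,0,0],0.2],[[-0.05,5.5,-0.1],[0,0,0],0.2],[[-0.05,5.8,-0.1],[0,0,0],0.2],[[-0.05,6,-0.1],[0,0,0],0.2],[[-0.05,6.1,-0.1],[0,0,0],0.2]])

```text
t: 25.97
tool_pos: [0.6175, 0.1796, 0.1255]
tool_rot: [0.08, 0.904, -0.183]
contact_force: [-8.7, -21.3, 7.4]
opening: 0.036
```

Run:
```python
from h import *
o=ctrl.get_obs(); print(o["t"],o["contact_force"],o["wrist_torque"],o["opening"]); place(-.102,gx=GX+.003,name="home")
for c in("scene","side"):
    j=cams.get_image(c)
    for n in("disc_hub","core_mid"):
        for t in finder.tip_of(c,n)[:1]:
            P=onz(ray(j,t["at"]),.15); print(c,n,t["at"],round(t["conf"],2),P,(P-SH)@ax())
```

```text
25.9667 [ -8.7046 -21.3274   7.3894] [-2.433   0.5537 -2.0873] 0.03604936769546361
home cm [0.1  0.37 0.01] deg [0.1 0.1 0.5]
scene disc_hub [362.7, 202.3] 0.58 [0.6196 0.2615 0.15  ] -0.02491087058534766
scene core_mid [334.7, 202.0] 0.6 [0.6144 0.1778 0.15  ] -0.10802961944817224
side disc_hub [244.5, 273.2] 0.76 [0.6116 0.2612 0.15  ] -0.026720199043020167
side core_mid [251.3, 251.4] 0.57 [0.5978 0.1793 0.15  ] -0.10969461001054467
```

Request:
step_arm(moves=[[[0,0.1,0],[0,0,0],0.2],[[0,0.2,0],[0,0,0],0.2],[[0,0.3,0],[0,0,0],0.2],[[0,0.4,0],[0,0,0],0.2],[[0,0.5,0],[0,0,0],0.2],[[0,0.5,0],[0,0,0],0.2],[[0,0.5,0],[0,0,0],0.2],[[0,0.5,0],[0,0,0],0.2],[[0,0.5,0],[0,0,0],0.2],[[0,0.5,0],[0,0,0],0.2]], grip_force=90)

```text
t: 27.1
tool_pos: [0.6174, 0.1793, 0.1245]
tool_rot: [0.076, 0.908, -0.193]
contact_force: [-4.7, -20.4, 5.0]
opening: 0.0358
```

Run:
```python
from h import *
o=ctrl.get_obs(); print(o["t"],o["contact_force"],o["wrist_torque"],o["opening"]); place(-.102,gx=GX+.003,name="home")
for i in range(2):
  for c in("scene","side"):
    j=cams.get_image(c); t={n:finder.tip_of(c,n) for n in("disc_hub","core_mid")}
    print(c,{n:((onz(ray(j,v[0]["at"]),.15)-SH)@ax(),v[0]["conf"]) for n,v in t.items() if v})
    cv2.imwrite(f"pics/z_{c}.png",j["pixels"])
a=proj(j,SH-.06*ax()).astype(int);q=j["pixels"][a[1]-40:a[1]+40,a[0]-50:a[0]+50]
j=cams.get_image("scene");a=proj(j,SH-.06*ax()).astype(int);q2=j["pixels"][a[1]-40:a[1]+40,a[0]-50:a[0]+50]
cv2.imwrite("pics/v13.png",cv2.resize(np.hstack([q,q2]),(800,320),interpolation=cv2.INTER_CUBIC))
```

```text
27.1 [ -4.7051 -20.3841   4.9571] [-2.2357  0.2606 -2.006 ] 0.03584130252178578
home cm [0.02 0.4  0.08] deg [ 0.1 -0.1  1.1]
scene {'disc_hub': (np.float64(-0.03909665513441908), 0.63), 'core_mid': (np.float64(-0.10028407212633034), 0.73)}
side {'disc_hub': (np.float64(-0.029326665305155247), 0.67), 'core_mid': (np.float64(-0.1096884142664256), 0.7)}
scene {'disc_hub': (np.float64(-0.03691284203752405), 0.63), 'core_mid': (np.float64(-0.10090539862975229), 0.88)}
side {'disc_hub': (np.float64(-0.021496769950714784), 0.65), 'core_mid': (np.float64(-0.10902172375304046), 0.72)}
```

View pics/v13.png

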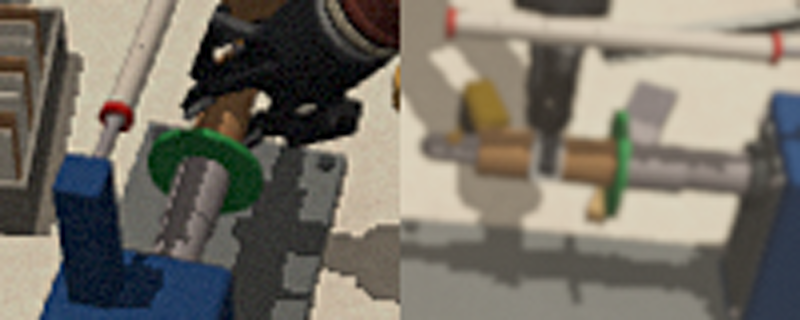

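Run:
```python
from h import *
j=cams.get_image("scene"); a=proj(j,SH-.06*ax()).astype(int)
X=np.array([ax()[1],-ax()[0],0])
for s in(-.196,-.171,-.152,-.052,-.046,0,.06):
    p=proj(j,SH+s*ax()+X*.0); print(s,np.round((p-a+[50,40])*4+[400,0],0))
t=finder.tip_of("scene","spindle_tip"); print([(np.array(q["at"])-a+[50,40])*4+[400,0] for q in t[:1]])
```

```text
-0.196 [421. 143.]
-0.171 [454. 146.]
-0.152 [479. 149.]
-0.052 [613. 161.]
-0.046 [622. 162.]
0 [684. 167.]
0.06 [766. 175.]
[array([421.6, 142.8])]
```

Request:
step_arm(moves=[[[0,0,0],[0,0,0],0.2],[[0,0,0],[0,0,0],0.5],[[0,0,0],[0,0,0],1],[[0,0,0],[0,0,0],1],[[0,0,0],[0,0,0],1],[[0,0,0],[0,0,0],1],[[-1,0,0],[0,0,0],1],[[-3,0,0],[0,0,0],1],[[-6,0,0],[0,0,0],1],[[-10,0,0],[0,0,0],1]])

```text
t: 28.68
tool_pos: [0.5556, 0.1921, 0.2017]
tool_rot: [0.075, 0.913, -0.194]
contact_force: [0.7, 0.8, 0.5]
opening: 0.0854
```

Run:
```python
from h import *
o=ctrl.get_obs();print(o["t"],o["tool_pos"],o["contact_force"],o["opening"])
ims={c:cams.get_image(c) for c in("scene","side")}
for n in("disc_hub","core_mid"):
    for c in ims:
        t=finder.tip_of(c,n)
        if t: print(n,c,(onz(ray(ims[c],t[0]["at"]),.15)-SH)@ax(),t[0]["conf"])
to([.638,-.245,.19],Rtool(0,0),"cap yaw0"); to([.60,-.12,.26],Rtool(0,0),"via")
```

```text
28.6833 [0.5556 0.1921 0.2017] [0.653  0.844  0.4751] 0.08535118573829929
disc_hub scene -0.027961717890582733 0.86
disc_hub side -0.03316439416918338 0.82
core_mid scene -0.1044819416064806 0.78
core_mid side -0.10717027059045675 0.82
cap yaw0 cm [ 11.71 -41.26  11.94] deg [-10.7  37.6   4.7]
via cm [  2.23 -29.88  11.44] deg [-10.7  37.6   4.7]
```

Request:
step_arm(moves=[[[-2,-4,0],[0,0,0],1],[[-3,-8,0],[0,0,0],1],[[-3,-12,0],[0,0,0],1],[[-3,-16,0],[0,0,0],1],[[-3,-20,1],[-2,7,1],1],[[-2,-24,4],[-4,14,2],1],[[0,-28,7],[-8,21,3],1],[[3,-31,9],[-11,28,4],1],[[6,-34,10.5],[-13,34,5],1],[[8,-37,12],[-15,37.5,6],1]])

```text
t: 29.82
tool_pos: [0.6072, -0.1699, 0.225]
tool_rot: [-0.061, 1.575, 0.06]
contact_force: [0.3, 0.5, 1.2]
opening: 0.0853
```

Run:
```python
from h import *
o=ctrl.get_obs();print(o["t"],o["tool_pos"],o["contact_force"])
to([.638,-.255,.17],Rtool(-8,0),"cap")
```

```text
29.8167 [ 0.6072 -0.1699  0.225 ] [0.3456 0.501  1.1557]
cap cm [ 5.49 -8.72  2.44] deg [-3.6 -0.3 -0. ]
```

Request:
step_arm(moves=[[[1,-2.5,1],[-3.6,0,0],1],[[2,-5,2],[-3.6,0,0],1],[[3,-7.5,2.4],[-3.6,0,0],1],[[4,-8.7,2.4],[-3.6,0,0],1],[[5,-8.7,2.4],[-3.6,0,0],1],[[5.5,-8.7,2.4],[-3.6,0,0],1],[[5.5,-8.7,2.4],[-3.6,0,0],1],[[5.5,-8.7,2.4],[-3.6,0,0],1],[[5.5,-8.7,2.4],[-3.6,0,0],1],[[5.5,-8.7,2.4],[-3.6,0,0],1]])

```text
t: 30.65
tool_pos: [0.638, -0.2541, 0.1715]
tool_rot: [-0.112, 1.571, 0.11]
contact_force: [0.1, -0.2, -0.4]
opening: 0.0853
```

Run:
```python
from h import *
im=cams.get_image("wrist"); o=ctrl.get_obs(); print(o["t"],o["tool_pos"])
t=finder.tip_of("wrist","cap_knob"); print([(q["at"],q["conf"],onz(ray(im,q["at"]),.056)) for q in t[:1]])
hsv=cv2.cvtColor(im["pixels"],cv2.COLOR_BGR2HSV); m=cv2.inRange(hsv,(3,170,60),(16,255,255))
n,l,st,c=cv2.connectedComponentsWithStats(m); i=min((k for k in range(1,n) if st[k,4]>400),key=lambda k:np.hypot(*(c[k]-(np.array(t[0]["at"]) if t else [260,190]))))
k=(l==i); ys,xs=np.nonzero(k); print("orange",st[i],"mean",xs.mean(),ys.mean())
r0,r1=ys.min(),ys.max(); P=[]
for v in range(r0,r1+1,3):
    x=np.nonzero(k[v])[0]; P.append(onz(ray(im,((x[0]+x[-1])/2,v)),.056)); print(v,x[0],x[-1],P[-1][:2])
P=np.array(P[3:-4]); s=np.polyfit(P[:,1],P[:,0],1); print("yaw",np.degrees(np.arctan(s[0])))
cb=np.median(np.nonzero(k[r1])[0]); print("knob end (z .07, .056)",onz(ray(im,(cb,r1)),.070),onz(ray(im,(cb,r1)),.056),"flange side",onz(ray(im,(np.median(np.nonzero(k[r0])[0]),r0)),.075))
cv2.imwrite("pics/v14.png",im["pixels"])
```

```text
30.7 [ 0.638  -0.2542  0.1714]
[([268.4, 179.1], 0.8, array([ 0.6456, -0.2508,  0.056 ]))]
orange [ 246  159   40   51 1753] mean 266.32686822589847 183.91956645750142
159 282 283 [ 0.6562 -0.2288]
162 246 284 [ 0.6397 -0.2341]
165 247 284 [ 0.6406 -0.237 ]
168 247 283 [ 0.6406 -0.2401]
171 247 284 [ 0.6415 -0.243 ]
174 247 284 [ 0.642 -0.246]
177 248 284 [ 0.6429 -0.249 ]
180 248 284 [ 0.6433 -0.252 ]
183 248 284 [ 0.6438 -0.2551]
186 248 284 [ 0.6443 -0.2582]
189 249 285 [ 0.6457 -0.2611]
192 249 284 [ 0.6457 -0.2643]
195 249 285 [ 0.6466 -0.2674]
198 250 285 [ 0.6476 -0.2705]
201 250 285 [ 0.6481 -0.2737]
204 250 284 [ 0.6481 -0.2769]
207 253 278 [ 0.647  -0.2804]
yaw -12.015864526485716
knob end (z .07, .056) [ 0.6454 -0.2776  0.07  ] [ 0.6463 -0.2827  0.056 ] flange side [ 0.6543 -0.2257  0.075 ]
```

```bash
python3 -c "
from h import *
to([.6432,-.2525,.021],Rtool(-12,0),'cap')"
```

```text
cap cm [15.02  0.13  0.6 ] deg [-3.9 -0.2  0. ]
```

Request:
step_arm(moves=[[[1.5,0.1,0.6],[-2,0,0],1],[[4,0.1,0.6],[-3.9,-0.2,0],1],[[7,0.1,0.6],[-3.9,-0.2,0],1],[[10,0.1,0.6],[-3.9,-0.2,0],1],[[12.5,0.1,0.6],[-3.9,-0.2,0],1],[[14.5,0.1,0.6],[-3.9,-0.2,0],1],[[15,0.1,0.6],[-3.9,-0.2,0],1],[[15,0.1,0.6],[-3.9,-0.2,0],0.6],[[15,0.1,0.6],[-3.9,-0.2,0],0.4],[[15,0.1,0.6],[-3.9,-0.2,0],0.3]], grip_force=90)

```text
t: 31.58
tool_pos: [0.6449, -0.2535, 0.0239]
tool_rot: [-0.166, 1.561, 0.161]
contact_force: [-0.4, 0.1, 0.1]
opening: 0.0516
```

Request:
step_arm(moves=[[[0,0,0],[0,0,0],0.3],[[0,0,0],[0,0,0],0.2],[[0,0,0],[0,0,0],0.2],[[0,0,0],[0,0,0],0.2],[[-0.5,0,0],[0,0,0],0.2],[[-2,0,0],[0,0,0],0.2],[[-5,0,0],[0,0,0],0.2],[[-9,0,0],[0,0,0],0.2],[[-13,0,0],[0,0,0],0.2],[[-17,0,0],[0,0,0],0.2]], grip_force=90)

```text
t: 32.42
tool_pos: [0.6441, -0.2527, 0.1965]
tool_rot: [-0.166, 1.561, 0.161]
contact_force: [0.5, -0.8, -0.8]
opening: 0.0359
```

Run:
```python
from h import *
o=ctrl.get_obs();print(o["t"],o["tool_pos"],o["contact_force"],o["opening"])
place(-.33,dx=-.02,dz=.03,name="pre"); place(-.275,name="near")
```

```text
32.4167 [ 0.6441 -0.2527  0.1965] [ 0.4877 -0.795  -0.8292] 0.03590146150002244
pre cm [ 4.32 22.85 -3.94] deg [ 22.  -37.2  -7.4]
near cm [ 7.32 27.16  0.02] deg [ 22.  -37.2  -7.4]
```

Request:
step_arm(moves=[[[0,1.5,-1],[4,-6,-1],0.2],[[0,4,-2],[8,-12,-2],0.2],[[0,7,-3],[12,-18,-4],0.2],[[1,10,-4],[16,-24,-5],0.2],[[2,13,-4],[20,-30,-6],0.2],[[3,16.5,-4],[22,-36,-7.4],0.2],[[4,20,-4],[22,-37.2,-7.4],0.2],[[4.5,23,-3.5],[22,-37.2,-7.4],0.2],[[6,25.5,-1.5],[22,-37.2,-7.4],0.2],[[7.3,27.2,0],[22,-37.2,-7.4],0.2]])

```text
t: 33.25
tool_pos: [0.5883, 0.0158, 0.1243]
tool_rot: [0.086, 0.902, -0.174]
contact_force: [0.3, -0.4, -1.1]
opening: 0.0357
```

Request:
step_arm(moves=[[[0,0,0],[0,0,0],0.2],[[0,0,0],[0,0,0],0.2],[[0,0,0],[0,0,0],0.2],[[0,0,0],[0,0,0],0.2],[[0,0,0],[0,0,0],0.2],[[0,0,0],[0,0,0],0.2],[[0,0,0],[0,0,0],0.2],[[0,0,0],[0,0,0],0.2],[[0,0,0],[0,0,0],0.2],[[0,0,0],[0,0,0],0.2]])

```text
t: 34.08
tool_pos: [0.5883, 0.0156, 0.1244]
tool_rot: [0.086, 0.902, -0.174]
contact_force: [0.5, 0.1, -2.7]
opening: 0.0357
```

Run:
```python
from h import *
im=cams.get_image("wrist"); o=ctrl.get_obs(); print(o["t"],o["contact_force"],o["opening"]); place(-.187,name="home")
g=cv2.GaussianBlur(cv2.cvtColor(im["pixels"],cv2.COLOR_BGR2GRAY).astype(np.float32),(3,3),0)
for v in (5,30,60,90): d=np.abs(np.diff(g[v])); print(v,sorted(int(x) for x in np.argsort(-d[205:325])[:7]+205))
for n in("spindle_tip","cap_knob"): print(n,[(q["at"],q["conf"]) for q in finder.tip_of("wrist",n)[:1]])
r=finder.regions_of("wrist","cap_knob")
if r:
    m=r[0]["region"]; ys=np.nonzero(m)[0]
    for v in range(ys.min(),ys.max(),6): x=np.nonzero(m[v])[0]; print(v,x[0],x[-1],(x[0]+x[-1])/2)
cv2.imwrite("pics/v15.png",cv2.resize(im["pixels"][0:300,160:360],(400,600),interpolation=cv2.INTER_CUBIC))
```

```text
34.1333 [-0.0326 -0.5942 -1.5094] 0.035629536406965465
home cm [ 0.2   8.52 -0.07] deg [ 0.   0.2 -0.1]
5 [228, 229, 230, 261, 262, 263, 289]
30 [229, 230, 231, 257, 258, 259, 260]
60 [230, 231, 258, 287, 288, 293, 294]
90 [239, 279, 280, 281, 287, 288, 296]
spindle_tip [([259.6, 99.8], 0.92)]
cap_knob [([260.8, 250.4], 0.63)]
167 246 272 259.0
173 209 319 264.0
179 192 330 261.0
185 186 335 260.5
191 185 335 260.0
197 185 335 260.0
203 186 334 260.0
209 186 333 259.5
215 189 330 259.5
221 199 321 260.0
227 212 307 259.5
233 221 300 260.5
239 222 299 260.5
245 222 299 260.5
251 222 299 260.5
257 223 298 260.5
263 224 297 260.5
269 224 297 260.5
275 224 297 260.5
281 224 297 260.5
287 224 297 260.5
293 224 297 260.5
299 227 296 261.5
305 230 292 261.0
311 237 286 261.5
317 252 272 262.0
```

View pics/v15.png

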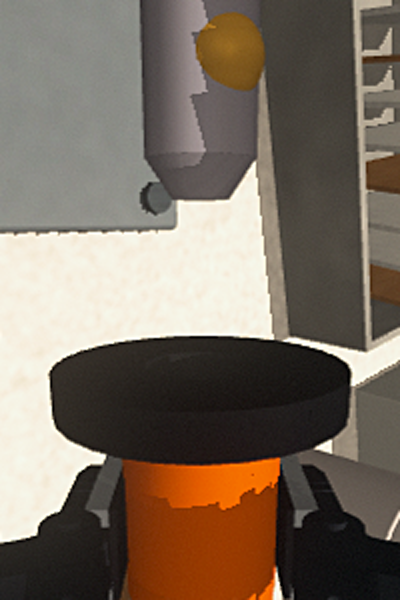

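Request:
step_arm(moves=[[[-0.25,0.8,-0.05],[0,0,0],0.2],[[-0.25,1.6,-0.05],[0,0,0],0.2],[[-0.25,2.4,-0.05],[0,0,0],0.2],[[-0.25,3.2,-0.05],[0,0,0],0.2],[[-0.25,4,-0.05],[0,0,0],0.2],[[-0.25,4.6,-0.05],[0,0,0],0.2],[[-0.25,5.2,-0.05],[0,0,0],0.2],[[-0.25,5.7,-0.05],[0,0,0],0.2],[[-0.25,6,-0.05],[0,0,0],0.2],[[-0.25,6,-0.05],[0,0,0],0.2]])

```text
t: 35.12
tool_pos: [0.599, 0.0757, 0.128]
tool_rot: [0.086, 0.898, -0.173]
contact_force: [-0.2, 0.0, 2.0]
opening: 0.0359
```

Request:
step_arm(moves=[[[0,0.3,0],[0,0,0],0.2],[[0,0.6,0],[0,0,0],0.2],[[0,0.9,0],[0,0,0],0.2],[[0,1.2,0],[0,0,0],0.2],[[0,1.5,0],[0,0,0],0.2],[[0,1.7,0],[0,0,0],0.2],[[0,1.9,0],[0,0,0],0.2],[[0,2.0,0],[0,0,0],0.2],[[0,2.1,0],[0,0,0],0.2],[[0,2.1,0],[0,0,0],0.2]])

```text
t: 35.95
tool_pos: [0.6022, 0.0945, 0.1273]
tool_rot: [0.084, 0.9, -0.176]
contact_force: [-1.9, -9.2, -0.4]
opening: 0.0357
```

Run:
```python
from h import *
o=ctrl.get_obs(); print(o["t"],o["contact_force"],o["wrist_torque"],o["opening"]); place(-.187,gx=GX+.004,name="home")
im={c:cams.get_image(c) for c in("scene","side","wrist")}
for c in im:
    for n in("disc_hub","core_mid","cap_knob"):
        t=finder.tip_of(c,n)
        if t: print(n,c,(onz(ray(im[c],t[0]["at"]),.15)-SH)@ax(),t[0]["at"],t[0]["conf"])
```

```text
35.95 [-1.8945 -9.176  -0.4078] [-0.9029  0.5526 -0.9049] 0.035683263603761166
home cm [ 0.09  0.51 -0.17] deg [0.1 0.3 0.1]
disc_hub scene -0.03193057458188151 [360.1, 200.4] 0.54
core_mid scene -0.10924213079298356 [334.1, 198.4] 0.76
cap_knob scene -0.19130449080315395 [306.7, 196.4] 0.55
disc_hub side -0.014792341157894937 [246.0, 277.0] 0.88
core_mid side -0.1033462798631955 [250.3, 252.9] 0.75
cap_knob side -0.1879365231715804 [258.6, 233.1] 0.71
core_mid wrist -0.10520340278767999 [254.2, 65.0] 0.93
cap_knob wrist -0.1912039192586082 [261.8, 250.7] 0.88
```

Request:
step_arm(moves=[[[0,0.1,0],[0,0,0],0.2],[[0,0.2,0],[0,0,0],0.2],[[0,0.3,0],[0,0,0],0.2],[[0,0.4,0],[0,0,0],0.2],[[0,0.5,0],[0,0,0],0.2],[[0,0.6,0],[0,0,0],0.2],[[0,0.7,0],[0,0,0],0.2],[[0,0.7,0],[0,0,0],0.2],[[0,0.7,0],[0,0,0],0.2],[[0,0.7,0],[0,0,0],0.2]])

```text
t: 37.38
tool_pos: [0.6023, 0.0944, 0.1267]
tool_rot: [0.076, 0.906, -0.189]
contact_force: [-10.3, -31.9, 8.0]
opening: 0.0359
```

Run:
```python
from h import *
o=ctrl.get_obs(); print(o["t"],o["tool_pos"],o["contact_force"],o["wrist_torque"],o["opening"]); place(-.187,gx=GX+.004,name="home")
im=cams.get_image("wrist")
hsv=cv2.cvtColor(im["pixels"],cv2.COLOR_BGR2HSV)
for v in range(100,245,6): print(v,hsv[v,250].tolist(),hsv[v,270].tolist())
for n in("core_mid","cap_knob"):
    t=finder.tip_of("wrist",n); print(n,t[0]["at"],(onz(ray(im,t[0]["at"]),.15)-SH)@ax())
```

```text
37.3833 [0.6023 0.0944 0.1267] [-10.3032 -31.875    7.9644] [-3.6039  0.5657 -3.1668] 0.035932322405975804
home cm [ 0.03  0.53 -0.14] deg [0.2 0.  0.9]
100 [14, 162, 178] [15, 163, 205]
106 [15, 161, 179] [15, 167, 202]
112 [15, 171, 176] [15, 162, 202]
118 [15, 162, 175] [15, 160, 206]
124 [15, 162, 175] [15, 158, 211]
130 [14, 162, 173] [16, 163, 210]
136 [14, 162, 172] [15, 162, 209]
142 [14, 161, 170] [15, 160, 210]
148 [14, 161, 171] [15, 163, 211]
154 [15, 161, 173] [15, 163, 219]
160 [14, 165, 173] [15, 160, 211]
166 [14, 165, 173] [16, 164, 208]
172 [14, 163, 177] [15, 166, 204]
178 [14, 165, 173] [15, 163, 203]
184 [14, 161, 179] [15, 162, 208]
190 [15, 165, 175] [15, 163, 203]
196 [158, 102, 10] [18, 134, 19]
202 [6, 116, 22] [14, 117, 24]
208 [9, 128, 20] [0, 116, 22]
214 [177, 85, 27] [9, 64, 28]
220 [0, 68, 30] [4, 66, 31]
226 [7, 79, 29] [9, 62, 29]
232 [177, 88, 29] [170, 74, 31]
238 [12, 255, 204] [13, 255, 242]
244 [12, 255, 207] [13, 255, 241]
core_mid [255.1, 65.3] -0.10520890863827163
cap_knob [262.2, 255.5] -0.19339738252451305
```

Request:
step_arm(moves=[[[0,0,0],[0,0,0],0.2],[[0,0,0],[0,0,0],0.5],[[0,0,0],[0,0,0],1],[[0,0,0],[0,0,0],1],[[0,0,0],[0,0,0],1],[[0,0,0],[0,0,0],1],[[-1,0,0],[0,0,0],1],[[-3,0,0],[0,0,0],1],[[-6,0,0],[0,0,0],1],[[-8,0,0],[0,0,0],1]])

```text
t: 38.37
tool_pos: [0.5536, 0.1056, 0.1913]
tool_rot: [0.076, 0.905, -0.187]
contact_force: [0.6, -0.1, 0.2]
opening: 0.0855
```

Run:
```python
from h import *
for i in range(2): w=cams.get_image("wrist")
o=ctrl.get_obs(); print(o["t"],o["contact_force"])
im={c:cams.get_image(c) for c in("scene","side")}; im["wrist"]=w
for c in im:
    for n in("disc_hub","core_mid","cap_knob"):
        t=finder.tip_of(c,n)
        if t: print(n,c,(onz(ray(im[c],t[0]["at"]),.15)-SH)@ax(),t[0]["conf"])
# colour along the top line / axis line in the scene view
X=np.array([ax()[1],-ax()[0],0])
for c in("scene","wrist"):
  h=cv2.cvtColor(im[c]["pixels"],cv2.COLOR_BGR2HSV); o=""
  for s in np.arange(-.22,.006,.002):
    p=proj(im[c],SH+s*ax()+[0,0,.0]+X*(.0 if c=="scene" else 0)).round().astype(int)
    if 0<=p[0]<512 and 0<=p[1]<384:
        H,S,V=h[p[1],p[0]]; k="O" if H<14 and S>200 else "b" if H<25 and S>100 and V>60 else "G" if 40<H<90 and S>100 else "k" if V<50 else "-"
        o+=k
    else: o+="."
  print(c,o)
bl=(finder.tip_of("scene",n) for n in("wide_core","weight","pencil_cup","magnifier","tape_measure","brush"))
print([np.round(b[0]["at"],0) for b in bl if b])
cv2.imwrite("pics/end_scene.png",im["scene"]["pixels"])
```

```text
38.4667 [-0.0451  0.208   0.5512]
disc_hub scene -0.03398824692184776 0.73
core_mid scene -0.10710933166147088 0.95
cap_knob scene -0.1890402223612681 0.75
disc_hub side -0.023256362373073342 0.67
core_mid side -0.1043696154837333 0.68
cap_knob side -0.1864879854260687 0.78
core_mid wrist -0.10505020411794831 0.88
cap_knob wrist -0.19049923855666287 0.8
scene --bbbbbbbbbbbbbbbbbbbbbbbbbbbb---bbbbbbbbbbbbbbbbbbbbbbbbbbbbbbbbbbbbbbbbbbbbbbbbbbbb-GG-------------------------
wrist OOOOOOOOOOOOOOOOOOOOOOOkkkkkkkkbbbbbbbbbbbbbbbbbbbbbbbbbbbbbbbbbbbbbbbbbbbbbbbbbbbbb.............................
[array([244., 236.]), array([276., 209.]), array([229., 279.]), array([125., 253.]), array([317., 196.]), array([358., 199.])]
```

Request:
step_arm(moves=[[[-1,0,0],[0,0,0],1],[[-3,0,0],[0,0,0],1],[[-5,0,0],[0,0,0],1],[[-7,0,0],[0,0,0],1],[[-8,0,0],[0,0,0],1],[[-8,0,0],[0,0,0],1],[[-8,0,0],[0,0,0],1],[[-8,0,0],[0,0,0],1],[[-8,0,0],[0,0,0],1],[[-8,0,0],[0,0,0],1]])

```text
t: 40.15
tool_pos: [0.5058, 0.115, 0.2513]
tool_rot: [0.075, 0.908, -0.189]
contact_force: [0.5, -0.6, -0.4]
opening: 0.0854
```

Run:
```python
from h import *
im={c:cams.get_image(c) for c in("scene","side")}
for c in im: print(c,{n:round(float((onz(ray(im[c],t[0]["at"]),.15)-SH)@ax()),4) for n in("disc_hub","core_mid","cap_knob") if (t:=finder.tip_of(c,n))})
o=ctrl.get_obs(); print(o["t"],o["contact_force"],o["opening"])
print(ctrl.finish_job())
```

```text
scene {'disc_hub': -0.1106, 'core_mid': -0.1047, 'cap_knob': -0.1876}
side {'disc_hub': -0.029, 'core_mid': -0.1093, 'cap_knob': -0.191}
40.55 [-0.366  -0.1812 -0.0599] 0.08540362591462577
the job is handed in; nothing more can be done
None
```

The disc, core and end cap are on the spindle, each pushed until it met a firm stop. All three are released and the arm is backed clear. I handed the job in at about 40.6 s; no verdict was reported.

**Stops:** The final push ended at about 16 N for the disc, 21 N for the core and 32 N for the cap. The cap did not move further as the force rose from 9 to 32 N. After release, the force on the tool read about zero.

**Fit:** After release, colours read along the spindle in the scene picture put the edges of cap, core and plate within about 2 mm of their fully home places. At the last look the networks put the core at -105 to -109 mm (home -102, limits -107 to -98) and the cap at -188 to -191 mm (home -187, limits -192 to -183).

**Bystanders:** The six other things looked unmoved within detection noise. I did not measure contact with the guide roller, but I kept clear of it.

**Checks that disagreed:**
- The side camera's last core reading (-109 mm) is just outside the limit. These readings scattered by several mm, and the picture with the core held home matched the predicted position.
- The disc readings scattered most. One scene reading of -111 mm is plainly a false detection on the core.
- By the arm's own position, the core and cap stopped 4 to 5 mm short of my estimate, and the disc about 1.5 mm short. I put this down to grip offsets.

**Grasp:** The real fingertips sat about 33 mm behind where the tool frame says. The first try at the disc therefore closed above the hub and came up empty, without moving it. I corrected this from the wrist camera.

I viewed 13 pictures, three over the budget of 10.

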